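# Rack tiles on spacer sticks and click the turntable round

## Robot

A 6-joint arm with a two-finger parallel gripper is mounted at the origin on the work surface. World frame = base frame: x ahead of the robot, y to its left, z up, the work surface at z = 0. Lengths are in m, angles in rad, forces in N, time in s.
With the tool pointing down it reaches from about 0.4 to 0.825 m from the base axis. Payload 7 kg.
Tool frame: the origin (TCP) lies midway between the tips of the shut fingers; the grasp point (between the pads) lies 19 mm behind it; z points along the fingers, y is the line along which they close (so a half turn about z gives the same grasp; the last joint's range is limited). The gripper opens to 85 mm and grips with 20 to 120 N. Pads are 22 mm wide; open, the fingers measure 114 mm over their backs; the gripper's body (76 mm by 85 mm) begins 54 mm behind the grasp point. The pads swing forward as they close: fully open they stand 13 mm farther back than shut.
Start: joints at [1.56, 0.359, 0.012, 0, -1.224, -0.288], TCP at [0.199, 0.645, 0.231] pointing down, gripper open.
Joint ranges: [-3.07, 3.07], [-1.43, 2.12], [-1.02, 1.25], [-3.03, 1.67], [-3.05, -0], [-3.03, 3.03]. Speed limits (rad/s): [2.39, 2.39, 3.01, 3.14, 3.14, 3.14].

## Interface

Orientations are given as a rotation vector (axis times angle).
In Python, from station import ctrl, get_image, close_job, search_frame, cut_out gives the robot as it stands. The module is installed in compiled form; this text tells all that it offers.
- The arm moves only by the tool step_arm, never from a script. Its argument "commands" is text: rows parted by semicolons, each of 7 numbers parted by spaces: the turn, a rotation vector about the tool's x, y, z in rad, then the shift along the tool's x, y, z in cm, then the closure, from -1 (fully open) to 1 (shut), so that 0 is half open. In form: wx wy wz dx dy dz fingers; .... A call has 1 to 8 rows; each row is the pose to reach, as a shift and turn from the pose commanded when the call began, along the tool's axes at that moment; what a row does not reach only later rows make up. A row lasts 1/10 s, in which the tool goes at most 50 mm and 8.59 degrees, less where a joint would pass 70% of its speed; a pose out of reach is approached as far as the arm can. A call with a gripper value outside its range is refused whole. The fingers move at their own pace and stop on an object; the grip force is fixed at half the most. Time passes only in rows, so rows that repeat a pose let the fingers close. It gives the time, the measured TCP pose, the force, the opening and the grip force at its end, in the units of the state.
- ctrl.read_state(): the state, without advancing time (a new reading comes with each control period).
- get_image(name): name is "scene" or "top" or "wrist"; returns a dict with "pixels" (480x640x3 uint8, red, green, blue), "mtx" (3x3 intrinsics, pixels), "position" and "rotation" of the camera in the world; the wrist camera has in their place "hand_eye" (4x4, takes a point from camera to tool coordinates, whose origin is the TCP and whose axes are the flange's). Camera axes: x right, y up, looking along -z (the intrinsics and any distortion apply to the point x, -y, -z); pixel columns grow to the right and rows downward; lengths in m; the calibration is good to about 2 mm. A picture is of the moment at which its call begins: read the wrist's pose just before it. There is no depth.
- close_job(): hands the job in; it is judged then, once.
Trained networks look in a picture, given as the dict that the camera call returned (one of the last four; its "shot" number tells which), for a name from the list of things; names that differ only in an ending like _2 or _b are one class to them, and where a whole thing is asked for, a point or a joint stands for the part that bears it (a point fixed in the world has none). Each returns a list of dicts, best first, with "confidence" (0 to 1); they miss things now and then, are a little off and sometimes report something else, mostly with a low value. They report only what shows in the picture. A call takes as long as a camera call. They do not tell look-alikes from the thing itself.
- search_frame(picture, name): "box" ([left, top, width, height] in pixels, round what is visible of it).
- cut_out(picture, name): "region" (480x640 bool, what is visible of it) and "box" ([left, top, width, height] in pixels, round what is visible of it).
The state is a dict: "clock": time; "joint_pos": joint angles; "joint_velocities": joint speeds; "effort": joint torques, N m; "ee_pos": TCP position; "tcp_rot": TCP orientation; "wrist_force": force on the tool from outside, world axes, zero at the start; "moment": the same for the moment, N m; "gripper_width": finger opening in m; "finger_force": force on a finger pad.
Only numpy, scipy, OpenCV 4.12 (cv2) and the standard library are available. Lean on these libraries where they do the work, as an engineer would, in place of code of your own. Each camera call takes 0.05 s, during which the arm holds its last target. There are 200 camera calls.

## Task

Build an airing stack on the tile that is fixed at the front of the turntable: lay two wooden spacer sticks crosswise on it, one near each end (about 50 mm either side of the middle), lay a loose tile, cork side down, flat and squarely over the one below, then two more sticks and the next tile, until every loose tile on the desk (two or three) is in the stack; spare sticks may stay lying. Only when the stack is complete, turn the turntable clockwise (seen from above) by its post one click, a quarter turn, so that it rests in the next stop with the stack still whole and square, and let go. Leave the eraser, the tin and the pen where they are.

Things in the scene. Friction and masses are not known exactly. Their poses are not given: they have to be found in the camera images.
- base: Fixed round black housing of the click-stop turntable, 180 mm across, standing on the desk. Origin on the turntable's upright axis at desk level; a small aluminium tab at its foot points along its -x axis (towards the robot, within about 0.4 rad) and marks the front, loading place.
- turntable (a joint): Angle of the turntable disc, rad: 0 at the start (bottom tile at the front tab), growing CLOCKWISE seen from above. It clicks into a stop at every quarter turn (0, 1.571, ...): a spring-like detent of about 0.2 N m pulls it into the nearest stop from anywhere within an eighth of a turn; between the stops it turns easily with light damping. No hard stop at a quarter turn, so it can be overshot.
- bed (a point): Centre of the TOP face of the bottom tile, 60 mm above the desk. The bottom tile (60 x 150 x 10 mm, white ceramic with a cork back) is fixed on the wooden disc (260 mm across, 12 mm thick, top 50 mm above the desk), 70 mm off the turntable's axis. This frame turns with the disc: x across the tile's 60 mm width, from the bed's centre towards the turntable's axis (axis at x = +0.070), y along its 150 mm length, z up.
- post (a point): Middle of the exposed height of the upright aluminium post fixed on the disc: 18 mm thick, from 50 to 105 mm above the desk (this point 77.5 mm above the desk), 106 mm from the turntable's axis, opposite the bottom tile and 45 degrees to one side (at bed x = +0.145, y = +0.075). By it the disc is turned. Frame turns with the disc.
- tile_a_mid (a point): Centre (half-way up) of a loose flat tile: 60 mm wide (its x), 150 mm long (its y), 10 mm thick (its z, up): white ceramic on top, a 3 mm cork back underneath; about 0.16 kg. Starts lying cork down on the desk to the robot's left (+y). There are two or three loose tiles, all alike; an absent one reads None.
- tile_b_mid (a point): Centre (half-way up) of a loose flat tile: 60 mm wide (its x), 150 mm long (its y), 10 mm thick (its z, up): white ceramic on top, a 3 mm cork back underneath; about 0.16 kg. Starts lying cork down on the desk to the robot's left (+y). There are two or three loose tiles, all alike; an absent one reads None.
- tile_c_mid (a point): Centre (half-way up) of a loose flat tile: 60 mm wide (its x), 150 mm long (its y), 10 mm thick (its z, up): white ceramic on top, a 3 mm cork back underneath; about 0.16 kg. Starts lying cork down on the desk to the robot's left (+y). There are two or three loose tiles, all alike; an absent one reads None.
- tile_a_left (a point): Point fixed to that tile where the centre of a spacer stick under it belongs: 50 mm from its middle along its +y, 12.5 mm below its middle (7.5 mm below its underside).
- tile_a_right (a point): Point fixed to that tile where the centre of a spacer stick under it belongs: 50 mm from its middle along its -y, 12.5 mm below its middle (7.5 mm below its underside).
- tile_b_left (a point): Point fixed to that tile where the centre of a spacer stick under it belongs: 50 mm from its middle along its +y, 12.5 mm below its middle (7.5 mm below its underside).
- tile_b_right (a point): Point fixed to that tile where the centre of a spacer stick under it belongs: 50 mm from its middle along its -y, 12.5 mm below its middle (7.5 mm below its underside).
- tile_c_left (a point): Point fixed to that tile where the centre of a spacer stick under it belongs: 50 mm from its middle along its +y, 12.5 mm below its middle (7.5 mm below its underside).
- tile_c_right (a point): Point fixed to that tile where the centre of a spacer stick under it belongs: 50 mm from its middle along its -y, 12.5 mm below its middle (7.5 mm below its underside).
- stick_a_mid (a point): Centre of a loose square wooden spacer stick, 90 mm long (its x), 15 x 15 mm section, 20 g; starts lying on the desk to the robot's right (-y). All six sticks are alike and always present.
- stick_b_mid (a point): Centre of a loose square wooden spacer stick, 90 mm long (its x), 15 x 15 mm section, 20 g; starts lying on the desk to the robot's right (-y). All six sticks are alike and always present.
- stick_c_mid (a point): Centre of a loose square wooden spacer stick, 90 mm long (its x), 15 x 15 mm section, 20 g; starts lying on the desk to the robot's right (-y). All six sticks are alike and always present.
- stick_d_mid (a point): Centre of a loose square wooden spacer stick, 90 mm long (its x), 15 x 15 mm section, 20 g; starts lying on the desk to the robot's right (-y). All six sticks are alike and always present.
- stick_e_mid (a point): Centre of a loose square wooden spacer stick, 90 mm long (its x), 15 x 15 mm section, 20 g; starts lying on the desk to the robot's right (-y). All six sticks are alike and always present.
- stick_f_mid (a point): Centre of a loose square wooden spacer stick, 90 mm long (its x), 15 x 15 mm section, 20 g; starts lying on the desk to the robot's right (-y). All six sticks are alike and always present.
- eraser: White plastic eraser block, 60 x 25 x 14 mm, lying loose beyond the turntable; not part of the job. Origin: centre of its underside.
- tin: Small round aluminium tin with a twist cap, 62 mm across, 55 mm high, standing loose beyond the turntable; not part of the job. Origin: centre of its underside.
- pen: Navy plastic pen, 140 x 10 mm, lying loose beyond the turntable; not part of the job. Origin: its centre, underside.
Mind the look-alikes: they are no part of the job. Leave any yellow look-alike of the part that bears stick_a_mid alone.

How it is judged:
By the outcome, as a careful person would: the job done as asked, in the order asked, and still so for the second after the job is handed in, with the robot touching nothing.
Of tile_a, tile_b, tile_c only 2 to 3 are there at a start; the rules pass over those that are not, and their reading is None.
At some moment in a run one of tile_c may be knocked a few centimetres aside while the robot is not near it.
Once in a run the grip may slacken for a moment while it holds something.
It also fails if it takes over 210 s, if anything falls off the work surface, if the arm or the gripper's body presses on something with over 40 N, if the wrist force passes 120 N, or if a joint passes its speed limit or range.

## Working session

There is one attempt and no reset: what is moved stays moved. The work goes in short steps, Python scripts to look and compute and a tool call to move; the robot and the scene stay as the last step left them, time stands still between calls to the robot, and variables do not carry over. Pictures are saved under pics/ and viewed, at most 14 in all, crops included, and the job is handed in when it is done.

Besides the shell and the picture viewer there is one more tool, called in YAML: its name, and indented under it one key for each argument. step_arm: Moves the arm, as the interface text tells. Its arguments: {"type":"object","properties":{"commands":{"type":"string"}},"required":["commands"]}

```bash
mkdir -p pics; ls
cat > h.py <<'E'
import numpy as np, cv2
from station import ctrl, get_image, close_job, search_frame, cut_out
from scipy.spatial.transform import Rotation as R
def snap(name,fn=None):
    s=ctrl.read_state(); im=get_image(name)
    if fn: cv2.imwrite('pics/'+fn,cv2.cvtColor(im['pixels'],cv2.COLOR_RGB2BGR))
    if name=='wrist':
        T=np.eye(4);T[:3,:3]=R.from_rotvec(s['tcp_rot']).as_matrix();T[:3,3]=s['ee_pos']
        C=T@im['hand_eye']; im['position']=C[:3,3]; im['rotation']=C[:3,:3]
    return im
def rot(im):
    r=np.array(im['rotation']); 
    return r if r.shape==(3,3) else R.from_rotvec(r).as_matrix()
def world(im,uv,z):
    K=np.array(im['mtx']); uv=np.atleast_2d(uv).astype(float)
    d=np.c_[(uv[:,0]-K[0,2])/K[0,0],-(uv[:,1]-K[1,2])/K[1,1],-np.ones(len(uv))]@rot(im).T
    p=np.array(im['position']); t=(z-p[2])/d[:,2]
    return p+t[:,None]*d
def proj(im,P):
    K=np.array(im['mtx']); q=(np.atleast_2d(P)-np.array(im['position']))@rot(im)
    return np.c_[K[0,2]+K[0,0]*q[:,0]/-q[:,2],K[1,2]+K[1,1]*q[:,1]/q[:,2]]
def rect(im,region,z):
    c,_=cv2.findContours(region.astype(np.uint8),cv2.RETR_EXTERNAL,cv2.CHAIN_APPROX_NONE)
    c=max(c,key=cv2.contourArea)[:,0]
    w=world(im,c,z)[:,:2]
    (cx,cy),(a,b),_=r=cv2.minAreaRect((w*1000).astype(np.float32))
    bx=cv2.boxPoints(r); e=[bx[1]-bx[0],bx[2]-bx[1]]; l=max(e,key=np.linalg.norm)
    return np.array([cx,cy])/1000,max(a,b),min(a,b),np.arctan2(l[1],l[0])%np.pi
E
python3 - <<'E'
from h import *
s=ctrl.read_state(); print(s)
for n in ['top','scene']:
    im=snap(n,n+'0.png'); print(n,im.keys(),im['mtx'],im['position'],im['rotation'])
    for o,z in [('tile_a_mid',.01),('stick_a_mid',.015),('post',.105),('bed',.06),('base',0)]:
        for d in cut_out(im,o):
            print(o,round(d['confidence'],2),d['box'],[np.round(x,3) for x in rect(im,d['region'],z)] if d['region'].any() else '')
E
```

```text
pics
{'clock': 0.0, 'joint_pos': array([ 1.56009454e+00,  3.59379141e-01,  1.10639724e-02, -3.59338324e-04,
       -1.22411170e+00, -2.88115821e-01]), 'joint_velocities': array([ 0.00060803, -0.00067189, -0.00011172,  0.00105381, -0.00135489,
        0.00033325]), 'effort': array([ 6.09035142e-04, -5.83310974e+01,  2.93404859e+01,  6.93644196e+00,
       -5.91654403e-03, -2.08950502e-05]), 'ee_pos': array([0.19858364, 0.64461854, 0.23036927]), 'tcp_rot': array([ 3.10492127e+00, -4.67579857e-01, -1.71396312e-04]), 'wrist_force': array([-0.05840213, -0.28012118,  0.24041158]), 'moment': array([-0.06629994, -0.02620315,  0.0191679 ]), 'finger_force': 0.0, 'gripper_width': 0.08530761719119447}
top dict_keys(['pixels', 'mtx', 'position', 'rotation', 'shot']) [[536.07915596   0.         318.72988457]
 [  0.         536.07915596 243.69836741]
 [  0.           0.           1.        ]] [ 0.41997529 -0.09805322  1.29920809] [ 0.06434313 -0.09255893 -1.555429  ]
tile_a_mid 0.95 [99.3, 300.5, 67.2, 34.4] [array([0.368, 0.311]), np.float64(151.827), np.float64(60.604), np.float32(1.477)]
tile_a_
[... 2433 characters left out ...]
8, 27.4] [array([ 0.455, -0.582]), np.float64(100.487), np.float64(16.609), np.float32(0.158)]
post 0.62 [322.4, 208.5, 91.7, 72.3] [array([ 0.605, -0.012]), np.float64(250.741), np.float64(243.344), np.float32(2.799)]
bed 0.65 [320.3, 207.5, 93.7, 74.9] [array([0.566, 0.003]), np.float64(265.809), np.float64(253.696), np.float32(2.799)]
bed 0.19 [421.2, 288.9, 18.4, 25.0] [array([0.791, 0.105]), np.float64(58.642), np.float64(28.35), np.float32(0.287)]
base 0.76 [323.4, 208.0, 90.0, 70.4] [array([0.517, 0.022]), np.float64(270.966), np.float64(270.405), np.float32(1.906)]
base 0.27 [323.8, 207.4, 91.1, 76.0] [array([0.517, 0.022]), np.float64(273.687), np.float64(266.05), np.float32(2.628)]
```

Run:
```python
import cv2
a=cv2.imread('pics/top0.png')
cv2.imwrite('pics/top0b.png',cv2.resize(a[120:400,60:560],(800,448),interpolation=cv2.INTER_CUBIC))
```

```text
(no output)
```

View pics/top0b.png

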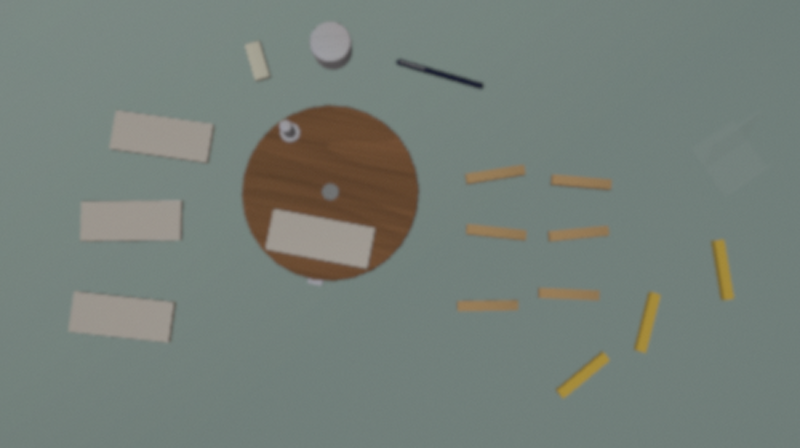

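The picture shows three white tiles at the left (crop about (160,136), (130,220) and (120,316)). The turntable has its bed tile at (320,238) and its post at (289,131), with the tab at the foot at (315,282). The stick candidates are:
- **Six plain wood sticks:** (495,174), (581,182), (496,232), (579,233), (488,306) and (570,294). These are bare wood and match the description, so they are the ones to use.
- **Three yellow sticks:** (583,375), (648,322) and (723,270). These are look-alikes and stay where they are.

Next I measure everything by colour and confirm the sticks in one enlarged crop.

```bash
cat >> h.py <<'E'
def scan(im=None,kinds=('tile','stick')):
    im=im or snap('top'); hsv=cv2.cvtColor(cv2.GaussianBlur(im['pixels'],(3,3),0),cv2.COLOR_RGB2HSV).astype(int)
    h,s,v=hsv[...,0],hsv[...,1],hsv[...,2]; out={}
    X=world(im,np.stack(np.meshgrid(np.arange(640),np.arange(480)),-1).reshape(-1,2),0.01).reshape(480,640,3)
    disc=np.hypot(X[...,0]-.555,X[...,1]-.005)<.16
    m={'tile':((h<30)|(h>160))&(s<60)&(v>130),'stick':(h>=8)&(h<=20)&(s>70)&(v>100)&~disc}
    for k in kinds:
        n,l,st,_=cv2.connectedComponentsWithStats(m[k].astype(np.uint8))
        for i in range(1,n):
            if st[i,4]>120:
                c,L,W,a=rect(im,l==i,{'tile':.010,'stick':.012}[k])
                out.setdefault(k,[]).append((np.round(c,4),round(L),round(W),round(float(a),3),st[i,:2]+st[i,2:4]/2))
    return im,out
E
python3 - <<'E'
from h import *
im=snap('top','top1.png'); _,o=scan(im)
for k in o:
    for r in o[k]: print(k,*r)
hsv=cv2.cvtColor(im['pixels'],cv2.COLOR_RGB2HSV)
for u,v in [(135,205),(260,270),(370,229),(422,234),(465,322),(300,200),(300,330),(266,239),(241,202)]: print((u,v),hsv[v,u])
cv2.imwrite('pics/c1.png',cv2.resize(cv2.imread('pics/top1.png')[210:380,330:540],(740,600),interpolation=cv2.INTER_CUBIC))
E
```

```text
tile [0.7578 0.1227] 53 19 0.314 [221.5 158. ]
tile [0.6382 0.2642] 147 57 1.44 [161.  205.5]
tile [0.51   0.3038] 146 57 1.603 [142.  258.5]
tile [0.4873 0.021 ] 155 62 1.396 [260. 269.]
tile [0.3676 0.3115] 146 57 1.479 [136. 318.]
stick [1.0653 0.2204] 191 128 0.024 [186.  37.]
stick [1.0675 0.0756] 194 114 0.021 [243.5  37.5]
stick [ 1.0681 -0.0161] 197 54 0.034 [280.5  38. ]
stick [ 1.1344 -0.116 ] 69 15 0.013 [320.5  13.5]
stick [ 1.07   -0.1504] 200 132 0.021 [334.   38.5]
stick [ 1.0718 -0.2924] 203 113 0.021 [391.  39.]
stick [ 1.0725 -0.3869] 206 53 0.033 [428.   39.5]
stick [ 1.1391 -0.4875] 77 13 3.127 [467.  15.]
stick [ 1.0744 -0.5222] 209 128 0.019 [481.5  40. ]
stick [ 1.0758 -0.6659] 214 111 3.137 [538.5  41. ]
stick [ 1.0766 -0.744 ] 215 19 0.055 [569.  41.]
stick [ 1.1416 -0.9245] 94 10 3.094 [637.5  18. ]
stick [ 0.8601 -0.862 ] 608 109 3.094 [617.5 127. ]
stick [ 0.9571 -0.9132] 237 15 0.061 [635.5  88. ]
stick [ 0.8202 -0.855 ] 184 17 0.05 [616.5 140.5]
stick [ 0.5883 -0.2427] 87 13 1.744 [370. 229.]
stick [ 0.5783 -0.3731] 88 14 1.502 [423.5 234. ]
stick [ 0.5005 -0.2433] 86 13 1.48 [370.  265.5]
stick [ 0.5003 -0.3679] 88 13 1.684 [421.5 266. ]
stick [ 0.4094 -0.3529] 87 12 1.541 [415.5 303.5]
stick [ 0.3907 -0.2306] 86 12 1.583 [364.5 311. ]
(135, 205) [ 18  21 156]
(260, 270) [ 16  21 159]
(370, 229) [ 17 109 148]
(422, 234) [ 17 107 148]
(465, 322) [ 23 166 163]
(300, 200) [ 13 134  99]
(300, 330) [ 81  28 128]
(266, 239) [ 75   5 113]
(241, 202) [160   9  87]
```

View pics/c1.png

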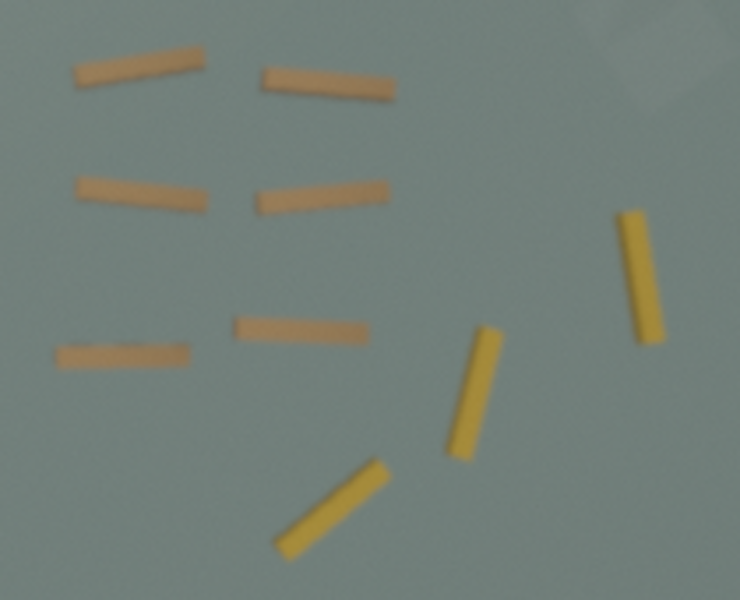

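The crop confirms it: six bare-wood sticks in two columns (crop (140,67), (330,85), (142,194), (323,197), (123,356), (302,330)) are the real ones. The saturated yellow ones at (335,508), (475,393) and (642,278) stay. Next is a small planner that turns waypoints into tool-frame numbers.

```bash
cat > plan.py <<'E'
import numpy as np
def Rm(y): c,s=np.cos(y),np.sin(y); return np.array([[c,s,0],[s,-c,0],[0,0,-1]])
BED=np.array([.4847,.0164]); BA=-.175
def bed(x,y): return BED+np.array([x*np.cos(BA)-y*np.sin(BA),x*np.sin(BA)+y*np.cos(BA)])
def plan(start,calls):
    """start (x,y,z,yaw); calls: list of lists of waypoints (x,y,z,yaw): each call relative to the last waypoint before it"""
    p=np.array(start,float)
    for c in calls:
        for w in c:
            d=Rm(p[3]).T@(np.array(w[:3])-p[:3])*100
            print('wz %.3f  d %.2f %.2f %.2f   -> %s'%(-(w[3]-p[3]),*d,np.round(w,4)))
        p=np.array(c[-1],float); print('--')
E
python3 - <<'E'
from plan import *
s=(.199,.645,.231,-.299)
y1=-1.398
a=(.33,.35,.22,-.7); b=(.46,.05,.20,-1.2); c=(.5883,-.2427,.10,y1); d=(.5883,-.2427,.004,y1)
up=(.5883,-.2427,.13,y1); L=bed(0,.05); R=bed(0,-.05)
print(L,R)
m=(.54,-.08,.13,-.75); o=(*L,.10,BA); dn=(*L,.0645,BA); u2=(*L,.14,BA)
plan(s,[[a],[b],[c],[d],[up],[m],[o],[dn],[u2]])
E
```

```text
[0.49340541 0.06563633] [ 0.47599459 -0.03283633]
wz 0.401  d 21.21 24.33 1.10   -> [ 0.33  0.35  0.22 -0.7 ]
--
wz 0.500  d 29.27 14.57 2.00   -> [ 0.46  0.05  0.2  -1.2 ]
--
wz 0.198  d 31.93 -1.35 10.00   -> [ 0.5883 -0.2427  0.1    -1.398 ]
--
wz -0.000  d 0.00 0.00 9.60   -> [ 0.5883 -0.2427  0.004  -1.398 ]
--
wz -0.000  d 0.00 0.00 -12.60   -> [ 0.5883 -0.2427  0.13   -1.398 ]
--
wz -0.648  d -16.86 1.96 0.00   -> [ 0.54 -0.08  0.13 -0.75]
--
wz -0.575  d -13.34 -7.48 3.00   -> [ 0.4934  0.0656  0.1    -0.175 ]
--
wz -0.000  d 0.00 0.00 3.55   -> [ 0.4934  0.0656  0.0645 -0.175 ]
--
wz -0.000  d 0.00 0.00 -7.55   -> [ 0.4934  0.0656  0.14   -0.175 ]
--
```

step_arm:
  commands: "0 0 0.401 21.21 24.33 1.1 -1;0 0 0.401 21.21 24.33 1.1 -1;0 0 0.401 21.21 24.33 1.1 -1;0 0 0.401 21.21 24.33 1.1 0;0 0 0.401 21.21 24.33 1.1 0;0 0 0.401 21.21 24.33 1.1 0;0 0 0.401 21.21 24.33 1.1 0;0 0 0.401 21.21 24.33 1.1 0"

```text
clock: 1.45
ee_pos: [0.3305, 0.3474, 0.2208]
tcp_rot: [-2.949, 1.081, 0.0]
wrist_force: [0.3, 0.2, 0.2]
gripper_width: 0.0427
finger_force: 0.0
```

step_arm:
  commands: "0 0 0.5 29.27 14.57 2 0;0 0 0.5 29.27 14.57 2 0;0 0 0.5 29.27 14.57 2 0;0 0 0.5 29.27 14.57 2 0;0 0 0.5 29.27 14.57 2 0;0 0 0.5 29.27 14.57 2 0;0 0 0.5 29.27 14.57 2 0;0 0 0.5 29.27 14.57 2 0"

```text
clock: 2.25
ee_pos: [0.4608, 0.048, 0.2]
tcp_rot: [2.589, -1.778, -0.0]
wrist_force: [-0.1, -0.1, -0.3]
gripper_width: 0.0429
finger_force: 0.0
```

step_arm:
  commands: "0 0 0.198 31.93 -1.35 10 0;0 0 0.198 31.93 -1.35 10 0;0 0 0.198 31.93 -1.35 10 0;0 0 0.198 31.93 -1.35 10 0;0 0 0.198 31.93 -1.35 10 0;0 0 0.198 31.93 -1.35 10 0;0 0 0.198 31.93 -1.35 10 0;0 0 0.198 31.93 -1.35 10 0"

```text
clock: 3.05
ee_pos: [0.589, -0.245, 0.0975]
tcp_rot: [2.401, -2.023, -0.004]
wrist_force: [-0.6, 0.2, 0.3]
gripper_width: 0.0426
finger_force: 0.0
```

Run:
```python
from h import *
s=ctrl.read_state(); print(s['clock'],s['ee_pos'],s['tcp_rot'],s['gripper_width'],s['joint_pos'])
im=snap('wrist','w1.png'); print(im['hand_eye'])
t=proj(im,[[.5883,-.2427,.015]]);print(t)
for d in cut_out(im,'stick_a_mid'): print(d['confidence'],d['box'],rect(im,d['region'],.012))
```

```text
3.05 [ 0.58895207 -0.24496607  0.09749156] [ 2.40069377 -2.02336359 -0.00355907] 0.04262033643958114 [-8.85701269e-02  4.09914931e-01 -2.38088609e-01  3.70375347e-04
 -9.25769867e-01  2.58516228e-01]
[[-2.44392848e-04  9.58575772e-01  2.84837551e-01  7.28615600e-02]
 [ 9.99999583e-01  4.85000267e-04 -7.74184299e-04  6.10580900e-04]
 [-8.80260600e-04  2.84837243e-01 -9.58575490e-01 -1.41554571e-01]
 [ 0.00000000e+00  0.00000000e+00  0.00000000e+00  1.00000000e+00]]
[[317.2440557  255.20935164]]
0.69 [571.1, 61.5, 68.9, 150.4] (array([ 0.41284409, -0.35096332]), 88.98765563964844, 27.817174911499023, np.float32(1.5550307))
```

View pics/w1.png

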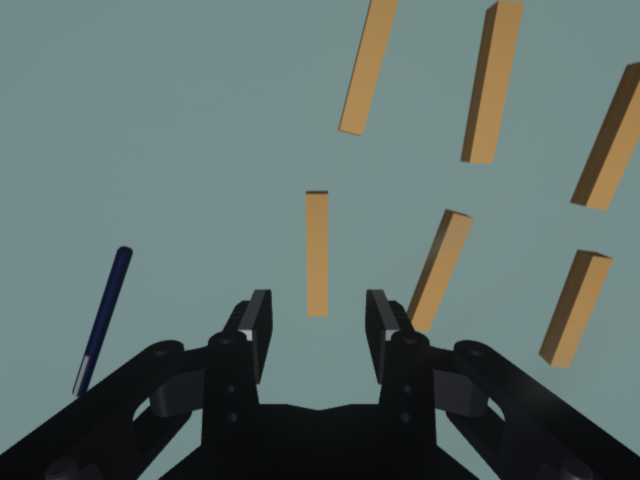

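The wrist view shows the stick centred at (317,254) between the open fingers. The projection predicted (317,255), so the calibration holds and I can grasp.

step_arm:
  commands: "0 0 0 0 0 5 0;0 0 0 0 0 9.6 0;0 0 0 0 0 9.6 0;0 0 0 0 0 9.6 0;0 0 0 0 0 9.6 1;0 0 0 0 0 9.6 1;0 0 0 0 0 9.6 1;0 0 0 0 0 9.6 1"

```text
clock: 3.95
ee_pos: [0.5892, -0.2422, 0.0062]
tcp_rot: [-2.404, 2.02, -0.003]
wrist_force: [-1.5, 3.3, 6.6]
gripper_width: 0.0131
finger_force: 60.2
```

step_arm:
  commands: "0 0 0 0 0 0 1;0 0 0 0 0 -4 1;0 0 0 0 0 -8 1;0 0 0 0 0 -12.6 1;0 0 0 0 0 -12.6 1"

```text
clock: 4.45
ee_pos: [0.5922, -0.2436, 0.1386]
tcp_rot: [-2.402, 2.016, -0.018]
wrist_force: [1.3, -0.3, -0.5]
gripper_width: 0.0131
finger_force: 59.4
```

step_arm:
  commands: "0 0 -0.648 -16.86 1.96 0 1;0 0 -0.648 -16.86 1.96 0 1;0 0 -0.648 -16.86 1.96 0 1;0 0 -0.648 -16.86 1.96 0 1;0 0 -0.648 -16.86 1.96 0 1;0 0 -0.648 -16.86 1.96 0 1"

```text
clock: 5.05
ee_pos: [0.5399, -0.079, 0.1312]
tcp_rot: [-2.924, 1.147, -0.002]
wrist_force: [0.5, -0.3, -0.8]
gripper_width: 0.0129
finger_force: 59.4
```

step_arm:
  commands: "0 0 -0.575 -13.34 -7.48 3 1;0 0 -0.575 -13.34 -7.48 3 1;0 0 -0.575 -13.34 -7.48 3 1;0 0 -0.575 -13.34 -7.48 3 1;0 0 -0.575 -13.34 -7.48 3 1;0 0 -0.575 -13.34 -7.48 3 1;0 0 -0.575 -13.34 -7.48 3 1;0 0 -0.575 -13.34 -7.48 3 1"

```text
clock: 5.85
ee_pos: [0.4936, 0.0648, 0.1005]
tcp_rot: [-3.129, 0.28, -0.0]
wrist_force: [0.5, -0.7, -0.4]
gripper_width: 0.013
finger_force: 59.4
```

Run:
```python
from h import *
from plan import bed
s=ctrl.read_state(); print(s['clock'],s['ee_pos'],s['tcp_rot'],s['gripper_width'],s['finger_force'])
im=snap('wrist','w2.png')
for n in [(-.03,.075),(.03,.075),(.03,-.075),(-.03,-.075)]: 
    q=proj(im,[[*bed(*n),.06]])[0]; print(q)
    px=im['pixels']; cv2.circle(px,tuple(int(round(v)) for v in q),4,(255,0,0),1)
cv2.imwrite('pics/w2.png',px[...,::-1])
```

```text
5.85 [0.49360875 0.06479025 0.10045614] [-3.12891576e+00  2.80482293e-01 -4.22786257e-04] 0.013024151891523573 59.404202699661255
[274.35463754 320.70019939]
[269.87307323 222.71697168]
[544.18022887 221.63299856]
[525.59428525 319.79121547]
```

View pics/w2.png

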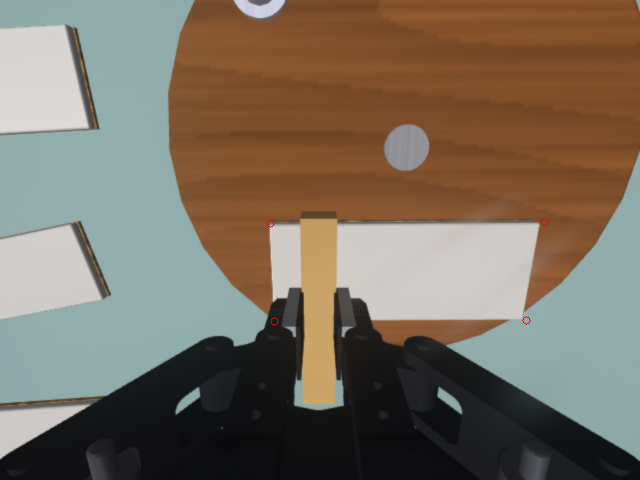

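The stick is held square over the left end of the bed. The bed corners project to within 2 mm of where they appear ((271,222), (540,221)). Lowering and releasing.

step_arm:
  commands: "0 0 0 0 -0.05 1.5 1;0 0 0 0 -0.05 2.8 1;0 0 0 0 -0.05 3.4 1;0 0 0 0 -0.05 3.4 1;0 0 0 0 -0.05 3.4 1;0 0 0 0 -0.05 3.4 0.4;0 0 0 0 -0.05 3.4 0.2;0 0 0 0 -0.05 3.4 0.2"

```text
clock: 6.7
ee_pos: [0.4933, 0.0662, 0.0664]
tcp_rot: [-3.13, 0.275, -0.0]
wrist_force: [0.3, 0.1, -0.9]
gripper_width: 0.0344
finger_force: 0.0
```

Run:
```python
from h import *
from plan import *
s=ctrl.read_state(); print(s['clock'],s['ee_pos'],s['wrist_force'],s['gripper_width'],s['finger_force'])
L=bed(0,.05); R=bed(0,-.05007+.0007)
y=1.48-np.pi; q=(.5005,-.2433)
plan((*L,.066,BA),[[(*L,.14,BA)],[(.50,-.08,.14,-.75)],[(*q,.08,y)],[(*q,.005,y)],[(*q,.14,y)],[(.49,-.14,.14,-.9)],[(*R,.10,BA)],[(*R,.066,BA)]])
```

```text
6.7 [0.49332774 0.06624509 0.06636766] [ 0.30223333  0.08051705 -0.86572079] 0.034357160481135636 0.0
wz -0.000  d 0.00 0.00 -7.40   -> [ 0.4934  0.0656  0.14   -0.175 ]
--
wz 0.575  d 3.19 14.23 0.00   -> [ 0.5  -0.08  0.14 -0.75]
--
wz 0.912  d 11.17 11.91 6.00   -> [ 0.5005 -0.2433  0.08   -1.6616]
--
wz -0.000  d 0.00 0.00 7.50   -> [ 0.5005 -0.2433  0.005  -1.6616]
--
wz -0.000  d 0.00 0.00 -13.50   -> [ 0.5005 -0.2433  0.14   -1.6616]
--
wz -0.762  d -10.19 1.98 0.00   -> [ 0.49 -0.14  0.14 -0.9 ]
--
wz -0.725  d -9.31 -5.61 4.00   -> [ 0.4761 -0.0322  0.1    -0.175 ]
--
wz -0.000  d 0.00 0.00 3.40   -> [ 0.4761 -0.0322  0.066  -0.175 ]
--
```

step_arm:
  commands: "0 0 0 0 0 -2 0.2;0 0 0 0 0 -5 0.2;0 0 0 0 0 -7.4 0.2;0 0 0 0 0 -7.4 0"

```text
clock: 7.1
ee_pos: [0.4953, 0.0671, 0.1437]
tcp_rot: [-3.127, 0.273, -0.008]
wrist_force: [0.2, -0.8, 0.6]
gripper_width: 0.0424
finger_force: 0.0
```

step_arm:
  commands: "0 0 0.575 3.19 14.28 0 0;0 0 0.575 3.19 14.28 0 0;0 0 0.575 3.19 14.28 0 0;0 0 0.575 3.19 14.28 0 0;0 0 0.575 3.19 14.28 0 0"

```text
clock: 7.6
ee_pos: [0.4993, -0.0813, 0.1397]
tcp_rot: [2.92, -1.157, -0.001]
wrist_force: [-0.1, 0.2, -0.2]
gripper_width: 0.0424
finger_force: 0.0
```

step_arm:
  commands: "0 0 0.912 11.17 11.91 6 0;0 0 0.912 11.17 11.91 6 0;0 0 0.912 11.17 11.91 6 0;0 0 0.912 11.17 11.91 6 0;0 0 0.912 11.17 11.91 6 0;0 0 0.912 11.17 11.91 6 0;0 0 0.912 11.17 11.91 6 0;0 0 0.912 11.17 11.91 6 0"

```text
clock: 8.4
ee_pos: [0.5007, -0.2424, 0.0801]
tcp_rot: [2.126, -2.313, -0.0]
wrist_force: [-0.7, -0.1, 0.1]
gripper_width: 0.0427
finger_force: 0.0
```

step_arm:
  commands: "0 0 0 0 0 4 0;0 0 0 0 0 7.5 0;0 0 0 0 0 7.5 0;0 0 0 0 0 7.5 0.5;0 0 0 0 0 7.5 1;0 0 0 0 0 7.5 1;0 0 0 0 0 7.5 1;0 0 0 0 0 7.5 1"

```text
clock: 9.2
ee_pos: [0.5019, -0.2432, 0.0072]
tcp_rot: [-2.118, 2.318, -0.004]
wrist_force: [-0.2, 2.2, 7.6]
gripper_width: 0.0121
finger_force: 60.3
```

step_arm:
  commands: "0 0 0 0 0 -3 1;0 0 0 0 0 -7 1;0 0 0 0 0 -11 1;0 0 0 0 0 -13.5 1;0 0 0 0 0 -13.5 1"

```text
clock: 9.7
ee_pos: [0.503, -0.2438, 0.1456]
tcp_rot: [-2.116, 2.315, -0.011]
wrist_force: [0.5, -1.1, -0.1]
gripper_width: 0.0126
finger_force: 59.4
```

step_arm:
  commands: "0 0 -0.762 -10.19 1.98 0 1;0 0 -0.762 -10.19 1.98 0 1;0 0 -0.762 -10.19 1.98 0 1;0 0 -0.762 -10.19 1.98 0 1;0 0 -0.762 -10.19 1.98 0 1;0 0 -0.762 -10.19 1.98 0 1;0 0 -0.762 -10.19 1.98 0 1"

```text
clock: 10.4
ee_pos: [0.4898, -0.1399, 0.1403]
tcp_rot: [-2.826, 1.371, -0.0]
wrist_force: [-0.1, 0.4, -0.2]
gripper_width: 0.0127
finger_force: 59.4
```

step_arm:
  commands: "0 0 -0.725 -9.31 -5.61 4 1;0 0 -0.725 -9.31 -5.61 4 1;0 0 -0.725 -9.31 -5.61 4 1;0 0 -0.725 -9.31 -5.61 4 1;0 0 -0.725 -9.31 -5.61 4 1;0 0 -0.725 -9.31 -5.61 4 1;0 0 -0.725 -9.31 -5.61 4 1;0 0 -0.725 -9.31 -5.61 4 1"

```text
clock: 11.2
ee_pos: [0.4761, -0.0323, 0.1003]
tcp_rot: [-3.129, 0.281, -0.0]
wrist_force: [-0.2, -0.2, 0.3]
gripper_width: 0.0129
finger_force: 59.4
```

Run:
```python
from h import *
from plan import *
s=ctrl.read_state(); print(s['clock'],s['ee_pos'],s['tcp_rot'],s['gripper_width'],s['finger_force'])
im=snap('wrist')
for n,z in [((-.03,.075),.06),((.03,.075),.06),((.03,-.075),.06),((-.03,-.075),.06),((-.045,.05),.075),((.045,.05),.075)]: 
    q=proj(im,[[*bed(*n),z]])[0]
    px=im['pixels']; cv2.circle(px,tuple(int(round(v)) for v in q),4,(255,0,0),1)
cv2.imwrite('pics/w3.png',px[...,::-1])
```

```text
11.2 [ 0.47605361 -0.03233282  0.10032505] [-3.12895089e+00  2.81352505e-01 -4.94617519e-05] 0.012881334334924452 59.360536336898804
```

View pics/w3.png

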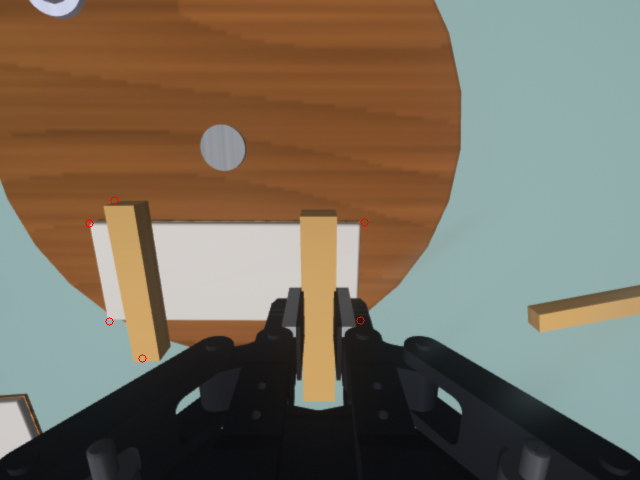

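Left stick lies straight at (110–165, 202–360), about 2 mm from its mark. The right one is held at (318,300) over its place.

step_arm:
  commands: "0 0 0 0 0 1.5 1;0 0 0 0 0 2.8 1;0 0 0 0 0 3.4 1;0 0 0 0 0 3.4 1;0 0 0 0 0 3.4 1;0 0 0 0 0 3.4 0.4;0 0 0 0 0 3.4 0.2;0 0 0 0 0 3.4 0.2"

```text
clock: 12.05
ee_pos: [0.4761, -0.0321, 0.0663]
tcp_rot: [-3.129, 0.275, -0.0]
wrist_force: [0.1, -0.3, 0.1]
gripper_width: 0.0341
finger_force: 0.0
```

step_arm:
  commands: "0 0 0 0 0 -2 0.2;0 0 0 0 0 -5 0.2;0 0 0 0 0 -9.4 -1;0 0 0 0 0 -9.4 -1"

```text
clock: 12.45
ee_pos: [0.4795, -0.0315, 0.1656]
tcp_rot: [-3.127, 0.273, -0.014]
wrist_force: [1.2, 0.9, -0.0]
gripper_width: 0.0624
finger_force: 0.0
```

```bash
sed -i 's/BED=.*; BA/BED=np.array([.4847,.0171]); BA/' plan.py
python3 - <<'E'
from h import *
from plan import *
s=ctrl.read_state(); print(s['clock'],s['ee_pos'],s['gripper_width'])
im,o=scan(kinds=('tile',))
for r in o['tile']: print(*r)
q=(.51,.3038); y=1.603-np.pi; ty=BA-np.pi/2
plan((.4761,-.0322,.16,BA),[[(.485,.12,.16,-.85)],[(*q,.08,y)],[(*q,-.001,y)],[(*q,.14,y)],[(*BED,.14,ty)],[(*BED,.08,ty)]])
E
```

```text
12.45 [ 0.47945917 -0.03145738  0.16560081] 0.06236831242704867
[0.7576 0.1223] 54 18 0.301 [221. 158.]
[0.6382 0.2634] 148 58 1.44 [161.  205.5]
[0.509  0.3032] 148 58 1.586 [142.5 258.5]
wz 0.675  d -1.77 -15.14 0.00   -> [ 0.485  0.12   0.16  -0.85 ]
--
wz 0.689  d -12.16 -14.01 8.00   -> [ 0.51    0.3038  0.08   -1.5386]
--
wz -0.000  d 0.00 0.00 8.10   -> [ 5.1000e-01  3.0380e-01 -1.0000e-03 -1.5386e+00]
--
wz -0.000  d 0.00 0.00 -14.10   -> [ 0.51    0.3038  0.14   -1.5386]
--
wz 0.207  d 28.57 3.45 0.00   -> [ 0.4847  0.0171  0.14   -1.7458]
--
wz -0.000  d 0.00 0.00 6.00   -> [ 0.4847  0.0171  0.08   -1.7458]
--
```

step_arm:
  commands: "0 0 0.675 -1.77 -15.14 0 -1;0 0 0.675 -1.77 -15.14 0 -1;0 0 0.675 -1.77 -15.14 0 -1;0 0 0.675 -1.77 -15.14 0 -1;0 0 0.675 -1.77 -15.14 0 -1;0 0 0.675 -1.77 -15.14 0 -1"

```text
clock: 13.1
ee_pos: [0.4844, 0.1206, 0.1592]
tcp_rot: [2.861, -1.295, -0.002]
wrist_force: [0.0, -0.5, 0.9]
gripper_width: 0.0854
finger_force: 0.0
```

step_arm:
  commands: "0 0 0.689 -12.16 -14.01 8 -1;0 0 0.689 -12.16 -14.01 8 -1;0 0 0.689 -12.16 -14.01 8 -1;0 0 0.689 -12.16 -14.01 8 -1;0 0 0.689 -12.16 -14.01 8 -1;0 0 0.689 -12.16 -14.01 8 -1;0 0 0.689 -12.16 -14.01 8 -1;0 0 0.689 -12.16 -14.01 8 -1"

```text
clock: 13.9
ee_pos: [0.5101, 0.3029, 0.0808]
tcp_rot: [-2.259, 2.183, 0.0]
wrist_force: [0.3, 0.6, 0.2]
gripper_width: 0.0852
finger_force: 0.0
```

step_arm:
  commands: "0 0 0 0 0 4 -1;0 0 0 0 0 7.5 -1;0 0 0 0 0 8.2 -1;0 0 0 0 0 8.2 -1;0 0 0 0 0 8.2 -0.2;0 0 0 0 0 8.2 1;0 0 0 0 0 8.2 1;0 0 0 0 0 8.2 1"

```text
clock: 14.7
ee_pos: [0.5111, 0.3048, 0.001]
tcp_rot: [-2.255, 2.182, -0.0]
wrist_force: [-0.9, -1.2, 7.5]
gripper_width: 0.0576
finger_force: 62.6
```

step_arm:
  commands: "0 0 0 0 0 -0.5 1;0 0 0 0 0 -3 1;0 0 0 0 0 -6 1;0 0 0 0 0 -9 1;0 0 0 0 0 -12 1;0 0 0 0 0 -14.2 1;0 0 0 0 0 -14.2 1"

```text
clock: 15.4
ee_pos: [0.5115, 0.3054, 0.1451]
tcp_rot: [-2.252, 2.179, -0.0]
wrist_force: [-0.4, 0.0, -0.8]
gripper_width: 0.0573
finger_force: 64.7
```

Run:
```python
from h import *
s=ctrl.read_state(); print(s['clock'],s['ee_pos'],s['tcp_rot'],s['gripper_width'],s['finger_force'])
im=snap('wrist','w4.png'); print(proj(im,[[*s['ee_pos'][:2],s['ee_pos'][2]+.01]]))
for d in cut_out(im,'tile_a_mid')[:2]: print(d['confidence'],d['box'],rect(im,d['region'],s['ee_pos'][2]+.012))
```

```text
15.4 [0.5115098  0.30541984 0.14513506] [-2.25219618e+00  2.17948506e+00 -4.24920932e-04] 0.0572855734718926 64.70790266990662
[[316.71414267 318.78648108]]
0.56 [429.4, 149.7, 120.7, 179.4] (array([0.4454054 , 0.26984195]), 69.66065216064453, 30.010892868041992, np.float32(1.477299))
```

View pics/w4.png

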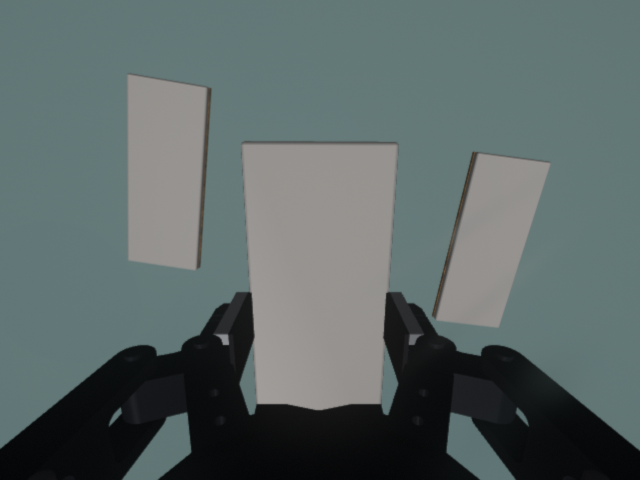

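The tile is held flat and square between the pads, far edge at row 142, columns 241–397.

Run:
```python
from h import *
from plan import *
s=ctrl.read_state(); im=snap('wrist'); 
Rw=R.from_rotvec(s['tcp_rot']).as_matrix()
for dx in(.07,.075,.08):
  print(dx,proj(im,[s['ee_pos']+Rw@np.array([dx,y,-.009]) for y in(-.03,.03)]).round(1).tolist())
g=cv2.cvtColor(im['pixels'],cv2.COLOR_RGB2GRAY).astype(int); print(g[134:150,320])
print(s['clock'],s['ee_pos'])
q=(.51,.3038); y=1.603-np.pi; ty=BA-np.pi/2
plan((*q,.14,y),[[(*BED,.14,ty)],[(*BED,.076,ty)]])
```

```text
0.07 [[236.6, 150.3], [396.5, 150.2]]
0.075 [[235.7, 136.3], [397.4, 136.3]]
0.08 [[234.7, 122.0], [398.3, 122.0]]
[116 116 116 116 116 116 111  98  88 105 124 142 147 146 148 148]
15.5 [0.50983349 0.30407713 0.14130371]
wz 0.207  d 28.57 3.45 0.00   -> [ 0.4847  0.0171  0.14   -1.7458]
--
wz -0.000  d 0.00 0.00 6.40   -> [ 0.4847  0.0171  0.076  -1.7458]
--
```

step_arm:
  commands: "0 0 0.03 4 0.5 0 1;0 0 0.06 8 1 0 1;0 0 0.09 12 1.5 0 1;0 0 0.12 16 2 0 1;0 0 0.15 20 2.5 0 1;0 0 0.18 24 3 0 1;0 0 0.207 27.5 3.4 0 1;0 0 0.207 28.67 3.45 0 1"

```text
clock: 16.35
ee_pos: [0.4828, 0.0134, 0.1392]
tcp_rot: [2.013, -2.408, -0.002]
wrist_force: [0.6, 1.4, -1.8]
gripper_width: 0.0574
finger_force: 64.7
```

step_arm:
  commands: "0 0 0 0 0 0 1;0 0 0 0 0 2 1;0 0 0 0 0 4 1;0 0 0 0 0 5.5 1;0 0 0 0 0 6 1;0 0 0 0 0 6 1"

```text
clock: 16.95
ee_pos: [0.4842, 0.0167, 0.0795]
tcp_rot: [2.019, -2.405, -0.001]
wrist_force: [0.0, -0.3, -0.8]
gripper_width: 0.0576
finger_force: 64.7
```

Run:
```python
from h import *
from plan import *
s=ctrl.read_state(); print(s['clock'],s['ee_pos'],s['tcp_rot'],s['gripper_width'],s['wrist_force'])
im=snap('wrist','w5.png')
px=im['pixels']
for n,z in [((-.03,.075),.0885),((.03,.075),.0885),((.03,-.075),.0885),((-.03,-.075),.0885),((-.03,-.075),.06),((.03,-.075),.06)]: 
    q=proj(im,[[*bed(*n),z]])[0]; cv2.circle(px,tuple(int(round(v)) for v in q),4,(255,0,0),1)
cv2.imwrite('pics/w5.png',px[...,::-1])
```

```text
16.95 [0.48422357 0.0166942  0.07945923] [ 2.01856705e+00 -2.40457435e+00 -8.80686214e-04] 0.05761143075456147 [ 0.03577533 -0.3399292  -0.84324583]
```

View pics/w5.png

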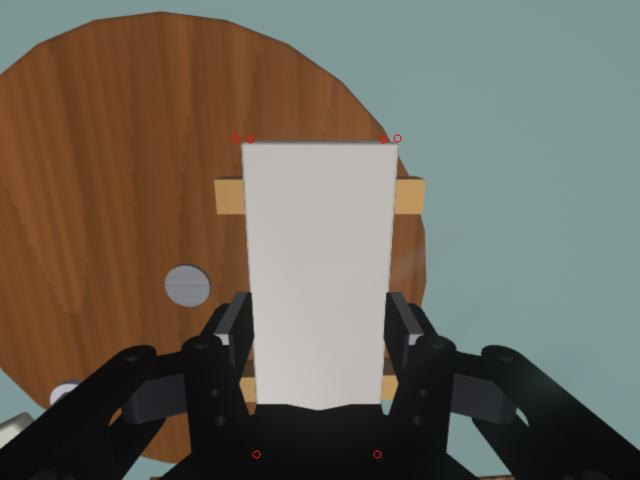

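The tile sits squarely over the sticks (far stick at rows 177–213), and its far edge at row 142 covers the bottom tile's edge. Setting it down.

step_arm:
  commands: "0 0 0 0 0 0.25 1;0 0 0 0 0 0.45 1;0 0 0 0 0 0.45 1;0 0 0 0 0 0.45 1;0 0 0 0 0 0.45 -0.6;0 0 0 0 0 0.45 -1;0 0 0 0 0 0.45 -1;0 0 0 0 0 0.45 -1"

```text
clock: 17.8
ee_pos: [0.4847, 0.0163, 0.0759]
tcp_rot: [-2.019, 2.407, -0.0]
wrist_force: [-0.0, -0.0, -0.5]
gripper_width: 0.0857
finger_force: 0.0
```

step_arm:
  commands: "0 0 0 0 0 -1 -1;0 0 0 0 0 -4 -1;0 0 0 0 0 -8 -1;0 0 0 0 0 -10 -0.5;0 0 0 0 0 -10 0"

```text
clock: 18.3
ee_pos: [0.4866, 0.0169, 0.1799]
tcp_rot: [-2.016, 2.402, -0.004]
wrist_force: [-0.1, -0.4, -0.2]
gripper_width: 0.0591
finger_force: 0.0
```

Run:
```python
from h import *
from plan import *
s=ctrl.read_state(); print(s['clock'],s['ee_pos'])
im,o=scan()
for k in o:
  for r in o[k]:
    if r[0][0]<.8: print(k,*r)
# next: z cmd now
z=.14-.0645+.10; ty=BA-np.pi/2; B=BED+.001*np.array([np.cos(ty),np.sin(ty)])
S4=(.5003,-.3679);y4=1.684-np.pi
L=bed(0,.05);Rr=bed(0,-.05)
plan((*B,z,ty),[[(.49,-.17,z,ty)],[(*S4,.08,y4)],[(*S4,.005,y4)],[(*S4,.14,y4)],[(.495,-.21,.16,-.9)],[(*Rr,.15,BA)],[(*Rr,.091,BA)]])
```

```text
18.3 [0.48659908 0.01685068 0.17990717]
tile [0.7576 0.1223] 54 19 0.315 [221. 158.]
tile [0.6381 0.2631] 148 58 1.443 [161.  205.5]
tile [ 0.4807 -0.021 ] 70 65 1.387 [277. 273.]
tile [0.3528 0.2613] 49 38 1.583 [157.  324.5]
stick [ 0.5783 -0.3731] 88 14 1.502 [423.5 234. ]
stick [ 0.5003 -0.3679] 88 13 1.684 [421.5 266. ]
stick [ 0.4089 -0.3529] 87 12 1.583 [415.5 304. ]
stick [ 0.3907 -0.2306] 86 12 1.583 [364.5 311. ]
stick [ 0.3905 -0.8455] 97 24 1.542 [619.5 313.5]
stick [ 0.1079 -0.7964] 201 7 3.101 [604.  435.5]
stick [ 0.1059 -0.8456] 196 79 0.007 [623.  436.5]
wz -0.000  d 18.23 -3.78 0.00   -> [ 0.49   -0.17    0.1755 -1.7458]
--
wz -0.288  d 19.31 -4.46 9.55   -> [ 0.5003 -0.3679  0.08   -1.4576]
--
wz -0.000  d 0.00 0.00 7.50   -> [ 0.5003 -0.3679  0.005  -1.4576]
--
wz -0.000  d 0.00 0.00 -13.50   -> [ 0.5003 -0.3679  0.14   -1.4576]
--
wz -0.558  d -15.75 -1.26 -2.00   -> [ 0.495 -0.21   0.16  -0.9  ]
--
wz -0.725  d -15.11 -9.57 1.00   -> [ 0.476  -0.0321  0.15   -0.175 ]
--
wz -0.000  d 0.00 0.00 5.90   -> [ 0.476  -0.0321  0.091  -0.175 ]
--
```

step_arm:
  commands: "0 0 0 18.23 -3.78 0 0;0 0 0 18.23 -3.78 0 0;0 0 0 18.23 -3.78 0 0;0 0 0 18.23 -3.78 0 0;0 0 0 18.23 -3.78 0 0"

```text
clock: 18.85
ee_pos: [0.4891, -0.1732, 0.1747]
tcp_rot: [2.013, -2.41, -0.002]
wrist_force: [-0.5, 0.0, 0.1]
gripper_width: 0.0424
finger_force: 0.0
```

step_arm:
  commands: "0 0 -0.288 19.31 -4.46 9.55 0;0 0 -0.288 19.31 -4.46 9.55 0;0 0 -0.288 19.31 -4.46 9.55 0;0 0 -0.288 19.31 -4.46 9.55 0;0 0 -0.288 19.31 -4.46 9.55 0;0 0 -0.288 19.31 -4.46 9.55 0;0 0 -0.288 19.31 -4.46 9.55 0"

```text
clock: 19.55
ee_pos: [0.4995, -0.3676, 0.0789]
tcp_rot: [2.341, -2.093, -0.004]
wrist_force: [0.5, 0.4, 0.8]
gripper_width: 0.0426
finger_force: 0.0
```

step_arm:
  commands: "0 0 0 0 0 4 0;0 0 0 0 0 7.5 0;0 0 0 0 0 7.5 0;0 0 0 0 0 7.5 0.5;0 0 0 0 0 7.5 1;0 0 0 0 0 7.5 1;0 0 0 0 0 7.5 1;0 0 0 0 0 7.5 1"

```text
clock: 20.35
ee_pos: [0.502, -0.368, 0.0078]
tcp_rot: [-2.343, 2.091, -0.006]
wrist_force: [0.5, 3.7, 7.6]
gripper_width: 0.0127
finger_force: 60.0
```

step_arm:
  commands: "0 0 0 0 0 -3 1;0 0 0 0 0 -7 1;0 0 0 0 0 -11 1;0 0 0 0 0 -13.5 1;0 0 0 0 0 -13.5 1"

```text
clock: 20.85
ee_pos: [0.5029, -0.369, 0.1464]
tcp_rot: [-2.342, 2.09, -0.014]
wrist_force: [0.2, -0.0, 0.2]
gripper_width: 0.0128
finger_force: 59.1
```

step_arm:
  commands: "0 0 -0.558 -15.75 -1.26 -2 1;0 0 -0.558 -15.75 -1.26 -2 1;0 0 -0.558 -15.75 -1.26 -2 1;0 0 -0.558 -15.75 -1.26 -2 1;0 0 -0.558 -15.75 -1.26 -2 1;0 0 -0.558 -15.75 -1.26 -2 1"

```text
clock: 21.45
ee_pos: [0.4953, -0.2097, 0.1607]
tcp_rot: [-2.827, 1.369, -0.001]
wrist_force: [-0.9, 0.3, -0.1]
gripper_width: 0.0132
finger_force: 59.1
```

step_arm:
  commands: "0 0 -0.725 -15.11 -9.57 1 1;0 0 -0.725 -15.11 -9.57 1 1;0 0 -0.725 -15.11 -9.57 1 1;0 0 -0.725 -15.11 -9.57 1 1;0 0 -0.725 -15.11 -9.57 1 1;0 0 -0.725 -15.11 -9.57 1 1;0 0 -0.725 -15.11 -9.57 1 1;0 0 -0.725 -15.11 -9.57 1 1"

```text
clock: 22.25
ee_pos: [0.4762, -0.033, 0.1501]
tcp_rot: [3.129, -0.283, -0.001]
wrist_force: [0.8, -0.8, 0.3]
gripper_width: 0.0128
finger_force: 59.1
```

step_arm:
  commands: "0 0 0 0 0 2 1;0 0 0 0 0 3 1;0 0 0 0 0 3 1"

```text
clock: 22.55
ee_pos: [0.475, -0.0329, 0.1188]
tcp_rot: [3.128, -0.278, -0.005]
wrist_force: [0.2, -0.2, 0.4]
gripper_width: 0.0128
finger_force: 59.1
```

Run:
```python
from h import *
from plan import *
s=ctrl.read_state(); print(s['clock'],s['ee_pos'],s['tcp_rot'],s['gripper_width'],s['wrist_force'])
im=snap('wrist','w5.png')
px=im['pixels']
for n,z in [((-.03,.075),.085),((.03,.075),.085),((.03,-.075),.085),((-.03,-.075),.085)]: 
    q=proj(im,[[*bed(*n),z]])[0]; cv2.circle(px,tuple(int(round(v)) for v in q),4,(255,0,0),1)
cv2.imwrite('pics/w6.png',px[...,::-1])
```

```text
22.55 [ 0.47503261 -0.03288863  0.11884559] [ 3.12806851 -0.27842145 -0.00491355] 0.012796685674742531 [ 0.16080777 -0.15048363  0.44985301]
```

View pics/w6.png

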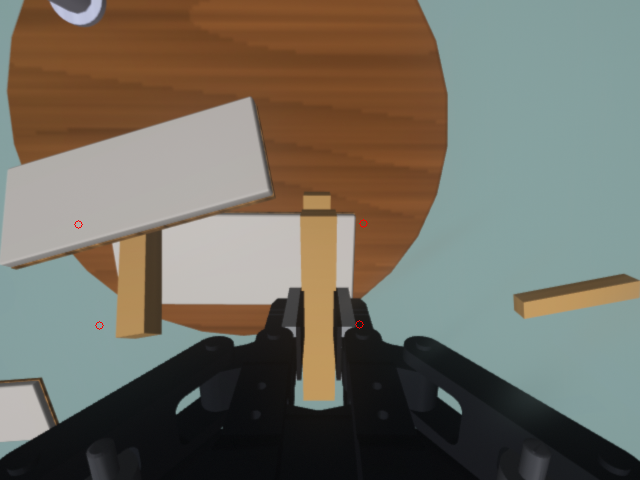

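The loaded tile was knocked askew while the arm was at the sticks (now at (135,180), no longer on the right stick). The left stick at (138,285) also seems turned. I'll lay the held stick back on the desk, then look and mend.

Run:
```python
from plan import *
Rr=bed(0,-.05)
plan((*Rr,.12,BA),[[(*Rr,.16,BA)],[(.495,-.18,.16,-.9)],[(.50,-.30,.06,-1.571)],[(.5,-.3,.0065,-1.571)],[(.5,-.3,.14,-1.571)]])
```

```text
wz -0.000  d 0.00 0.00 -4.00   -> [ 0.476  -0.0321  0.16   -0.175 ]
--
wz 0.725  d 4.45 14.23 0.00   -> [ 0.495 -0.18   0.16  -0.9  ]
--
wz 0.671  d 9.71 7.07 10.00   -> [ 0.5   -0.3    0.06  -1.571]
--
wz -0.000  d 0.00 0.00 5.35   -> [ 0.5    -0.3     0.0065 -1.571 ]
--
wz -0.000  d 0.00 0.00 -13.35   -> [ 0.5   -0.3    0.14  -1.571]
--
```

step_arm:
  commands: "0 0 0 0 0 -3 1;0 0 0 0 0 -4 1;0 0 0 0 0 -4 1"

```text
clock: 22.9
ee_pos: [0.4776, -0.0318, 0.1625]
tcp_rot: [-3.128, 0.275, -0.006]
wrist_force: [-0.2, -0.2, -0.0]
gripper_width: 0.0127
finger_force: 59.1
```

step_arm:
  commands: "0 0 0.725 4.45 14.23 0 1;0 0 0.725 4.45 14.23 0 1;0 0 0.725 4.45 14.23 0 1;0 0 0.725 4.45 14.23 0 1;0 0 0.725 4.45 14.23 0 1;0 0 0.725 4.45 14.23 0 1"

```text
clock: 23.5
ee_pos: [0.4947, -0.1805, 0.1596]
tcp_rot: [2.826, -1.371, -0.002]
wrist_force: [0.2, -0.4, 0.6]
gripper_width: 0.0128
finger_force: 59.1
```

step_arm:
  commands: "0 0 0.671 9.71 7.07 10 1;0 0 0.671 9.71 7.07 10 1;0 0 0.671 9.71 7.07 10 1;0 0 0.671 9.71 7.07 10 1;0 0 0.671 9.71 7.07 10 1;0 0 0.671 9.71 7.07 10 1;0 0 0.671 9.71 7.07 10 1"

```text
clock: 24.2
ee_pos: [0.5004, -0.2995, 0.0603]
tcp_rot: [-2.227, 2.216, -0.0]
wrist_force: [-0.8, -1.2, -0.1]
gripper_width: 0.013
finger_force: 59.1
```

step_arm:
  commands: "0 0 0 0 0 3 1;0 0 0 0 0 5 1;0 0 0 0 0 5.35 1;0 0 0 0 0 5.35 1;0 0 0 0 0 5.35 0.4;0 0 0 0 0 5.35 0.2;0 0 0 0 0 5.35 0.2"

```text
clock: 24.9
ee_pos: [0.5006, -0.2999, 0.0074]
tcp_rot: [-2.222, 2.22, -0.001]
wrist_force: [-0.7, -0.3, 0.6]
gripper_width: 0.0342
finger_force: 0.0
```

step_arm:
  commands: "0 0 0 0 0 -4 0.2;0 0 0 0 0 -9 0;0 0 0 0 0 -13.35 -1;0 0 0 0 0 -13.35 -1"

```text
clock: 25.3
ee_pos: [0.5039, -0.3013, 0.1476]
tcp_rot: [-2.22, 2.216, -0.017]
wrist_force: [0.2, -0.6, -0.9]
gripper_width: 0.0703
finger_force: 0.0
```

Run:
```python
from h import *
from plan import *
im,o=scan(snap('top','top2.png'))
for k in o:
  for r in o[k]:
    if r[0][0]<.8 and r[0][1]>-.7: print(k,*r)
a=cv2.imread('pics/top2.png')[180:310,200:340]
sc=snap('scene','sc2.png'); b=cv2.imread('pics/sc2.png')[190:300,300:440]
cv2.imwrite('pics/two.png',np.hstack([cv2.resize(a,(400,400),interpolation=cv2.INTER_CUBIC),cv2.resize(b,(400,400),interpolation=cv2.INTER_CUBIC)]))
```

```text
tile [0.7576 0.1224] 54 19 0.321 [221.5 158. ]
tile [0.6382 0.2632] 148 58 1.44 [161.  205.5]
tile [ 0.5921 -0.2198] 58 14 2.931 [360. 227.]
tile [0.5129 0.0611] 158 128 1.641 [243.5 258. ]
tile [0.3673 0.3108] 148 57 1.473 [136.5 318. ]
stick [ 0.7004 -0.2939] 1299 945 1.595 [384. 189.]
stick [ 0.4089 -0.3529] 87 12 1.583 [415.5 304. ]
stick [ 0.3907 -0.2306] 86 12 1.583 [364.5 311. ]
```

View pics/two.png

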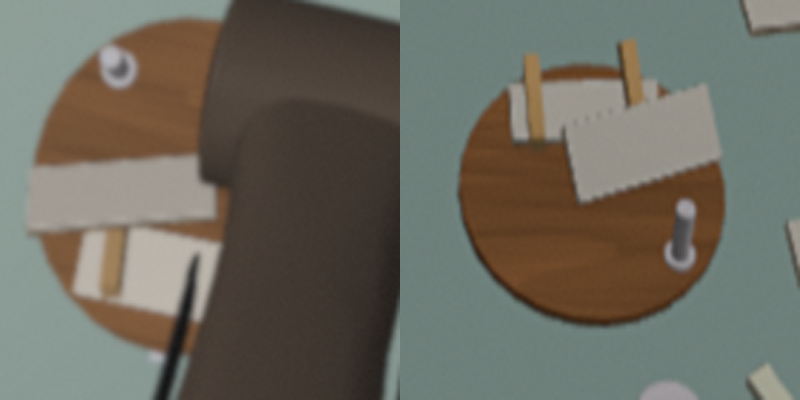

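The tile's left end rests on the left stick and its right end is down on the disc. The left stick is slightly turned and the right one stands well. I'll bring the wrist camera over it.

Run:
```python
from h import *
from plan import *
im=snap('top')
uv=np.array([(27,170),(30,230),(215,217)])/np.array([400/140,400/130])+[200,180]
w=world(im,uv,.075); print(w)
w[2]=world(im,uv[2:],.062)[0]
c=(w[0]+w[2])/2; d=w[1]-w[2]; a=np.arctan2(d[1],d[0]); print(c,a)
# undo the crop aspect
y=a-np.pi
plan((.5,-.3,.14,-1.571),[[(.5,-.1,.18,-1.571)],[(c[0],c[1],.17,y)]])
```

```text
[[ 0.55880243  0.13125085  0.075     ]
 [ 0.51406047  0.12737455  0.075     ]
 [ 0.52589176 -0.01997552  0.075     ]]
[0.54290946 0.05605222 0.0685    ] 1.6589913652786383
wz -0.000  d -20.00 0.00 -4.00   -> [ 0.5   -0.1    0.18  -1.571]
--
wz -0.088  d -15.61 -4.29 1.00   -> [ 0.5429  0.0561  0.17   -1.4826]
--
```

step_arm:
  commands: "0 0 0 -20 0 -4 -1;0 0 0 -20 0 -4 -1;0 0 0 -20 0 -4 -1;0 0 0 -20 0 -4 -1;0 0 0 -20 0 -4 -1;0 0 0 -20 0 -4 -1"

```text
clock: 26.05
ee_pos: [0.4999, -0.0985, 0.1796]
tcp_rot: [2.224, -2.217, -0.001]
wrist_force: [-0.2, -0.8, 0.3]
gripper_width: 0.0853
finger_force: 0.0
```

step_arm:
  commands: "0 0 -0.088 -15.61 -4.29 1 -1;0 0 -0.088 -15.61 -4.29 1 -1;0 0 -0.088 -15.61 -4.29 1 -1;0 0 -0.088 -15.61 -4.29 1 -1;0 0 -0.088 -15.61 -4.29 1 -1;0 0 -0.088 -15.61 -4.29 1 -1"

```text
clock: 26.65
ee_pos: [0.5426, 0.0549, 0.1691]
tcp_rot: [2.314, -2.121, -0.002]
wrist_force: [0.3, -0.2, 0.7]
gripper_width: 0.0852
finger_force: 0.0
```

Run:
```python
from h import *
im=snap('wrist','w7.png'); px=im['pixels']; s=ctrl.read_state(); print(s['ee_pos'])
for x,y,z in [(.5429,.0561,.07)]:
    q=proj(im,[[x,y,z]])[0]; print(q); cv2.circle(px,tuple(int(round(v)) for v in q),4,(255,0,0),1)
cv2.imwrite('pics/w7.png',px[...,::-1])
```

```text
[0.54258772 0.05461468 0.16946826]
[316.39976321 246.78472317]
```

View pics/w7.png

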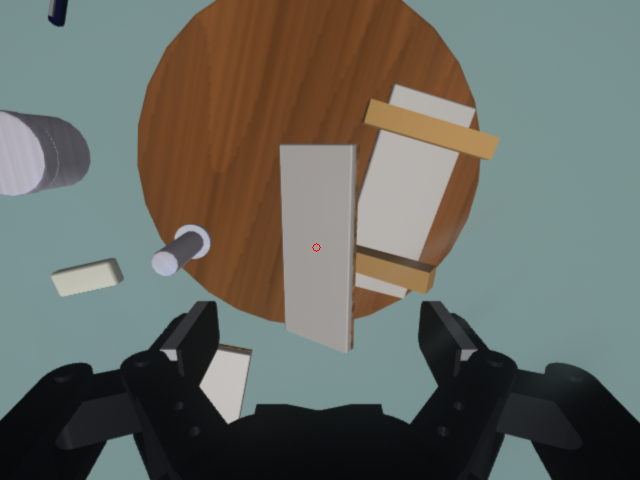

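The tile lies square to the gripper at (318,243), tilted. Its four top corners are (280,144), (355,144), (352,351) and (287,328), enough to solve its pose.

Run:
```python
from h import *
from plan import *
im=snap('wrist'); s=ctrl.read_state(); print(s['ee_pos'])
g=cv2.cvtColor(im['pixels'],cv2.COLOR_RGB2GRAY)
P=cv2.cornerSubPix(g,np.float32([(280,144),(355,144),(351,351),(287,328)]).reshape(-1,1,2),(4,4),(-1,-1),(3,30,.01)).reshape(-1,2); print(P)
O=np.float32([(.075,.03,0),(.075,-.03,0),(-.075,-.03,0),(-.075,.03,0)])
n,rv,tv,e=cv2.solvePnPGeneric(O,P,im['mtx'],None,flags=cv2.SOLVEPNP_IPPE)
F=np.diag([1,-1,-1.])
for r,t,ee in zip(rv,tv,e):
    M=rot(im)@F; Rt=M@cv2.Rodrigues(r)[0]; c=M@t[:,0]+im['position']
    print(ee,c.round(4)); print((c+O@Rt.T).round(4), Rt[:,2].round(3))
```

```text
[0.54269051 0.05455739 0.16979129]
[[279.4187  144.98987]
 [354.08508 145.13257]
 [347.9456  350.1473 ]
 [285.41052 329.56247]]
[0.3465297] [0.544  0.0588 0.0689]
[[ 0.5758 -0.0135  0.0515]
 [ 0.5252 -0.0184  0.0834]
 [ 0.5123  0.131   0.0862]
 [ 0.5629  0.136   0.0543]] [0.531 0.03  0.847]
[8.916294] [0.5421 0.0453 0.072 ]
[[ 0.5736 -0.0233  0.0432]
 [ 0.5219 -0.0094  0.0161]
 [ 0.5105  0.1138  0.1009]
 [ 0.5622  0.0999  0.128 ]] [-0.501 -0.522  0.69 ]
```

Run:
```python
from plan import *
y=-1.4826
plan((.5429,.0561,.17,y),[[(.559,.034,.114,y),(.5405,.034,.057,y),(.5405,.034,.17,y)]])
plan((.5405,.034,.17,y),[[(.52,.28,.14,y)],[(.52,.28,.006,y)],[(.52,.28,.14,y)]])
```

```text
wz -0.000  d 2.34 -1.41 5.60   -> [ 0.559   0.034   0.114  -1.4826]
wz -0.000  d 2.18 0.43 11.30   -> [ 0.5405  0.034   0.057  -1.4826]
wz -0.000  d 2.18 0.43 0.00   -> [ 0.5405  0.034   0.17   -1.4826]
--
wz -0.000  d -24.68 -0.12 3.00   -> [ 0.52    0.28    0.14   -1.4826]
--
wz -0.000  d 0.00 0.00 13.40   -> [ 0.52    0.28    0.006  -1.4826]
--
wz -0.000  d 0.00 0.00 -13.40   -> [ 0.52    0.28    0.14   -1.4826]
--
```

step_arm:
  commands: "-0.1 0 0 1 -0.7 2 -1;-0.2 0 0 2 -1.41 4 -1;-0.314 0 0 2.34 -1.41 5.6 -1;-0.314 0 0 2.34 -1.41 5.6 -1;-0.314 0 0 2.34 -1.41 5.6 -1"

```text
clock: 27.25
ee_pos: [0.559, 0.0326, 0.1125]
tcp_rot: [2.13, -1.955, -0.311]
wrist_force: [-0.0, -0.6, 1.4]
gripper_width: 0.0854
finger_force: 0.0
```

step_arm:
  commands: "0 0 0 0 0 2 -1;0 0 0 0 0 3.5 -1;0 0 0 0 0 3.5 -1;0 0 0 0 0 3.5 -1"

```text
clock: 27.65
ee_pos: [0.5489, 0.033, 0.0832]
tcp_rot: [2.137, -1.956, -0.306]
wrist_force: [0.8, 0.3, 0.9]
gripper_width: 0.0853
finger_force: 0.0
```

Run:
```python
from h import *
s=ctrl.read_state(); M=R.from_rotvec(s['tcp_rot']).as_matrix(); print(s['clock'],s['ee_pos'],M.round(3).tolist(),s['wrist_force'])
im=snap('wrist','w8.png')
```

```text
27.65 [0.54885507 0.03304648 0.0831844 ] [[0.088, -0.948, -0.304], [-0.996, -0.084, -0.027], [-0.0, 0.305, -0.952]] [0.83458385 0.32422901 0.92676713]
```

View pics/w8.png

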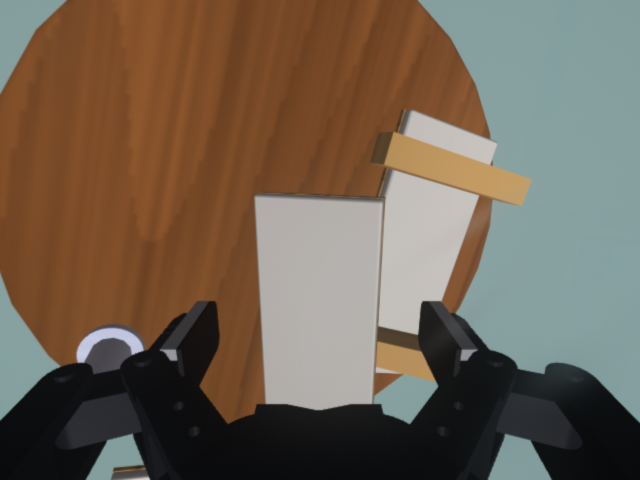

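Run:
```python
from h import *
im=snap('wrist'); print(world(im,[(380,327),(420,336),(380,345),(430,356),(380,370)],.075).round(4))
print('tile far end/right edge',world(im,[(382,198),(255,195)],.08).round(4),world(im,[(255,195)],.055).round(4))
```

```text
[[0.5102 0.051  0.075 ]
 [0.4838 0.059  0.075 ]
 [0.5086 0.062  0.075 ]
 [0.4744 0.0729 0.075 ]
 [0.5062 0.0779 0.075 ]]
tile far end/right edge [[ 0.5219 -0.0179  0.08  ]
 [ 0.5791 -0.0169  0.08  ]] [[ 0.5756 -0.0134  0.055 ]]
```

step_arm:
  commands: "0 0 0 0 0 1.5 -1;0 0 0 0 0 2.5 -1;0 0 0 0 0 2.5 -1;0 0 0 0 0 2.5 -1;0 0 0 0 0 2.5 -0.4;0 0 0 0 0 2.5 1;0 0 0 0 0 2.5 1;0 0 0 0 0 2.5 1"

```text
clock: 28.55
ee_pos: [0.5415, 0.0326, 0.0585]
tcp_rot: [2.136, -1.955, -0.308]
wrist_force: [-0.1, 0.8, 6.0]
gripper_width: 0.0573
finger_force: 62.4
```

Run:
```python
from h import *
s=ctrl.read_state(); print(s['clock'],s['ee_pos'],s['wrist_force'],s['moment'],s['gripper_width'],s['finger_force'])
```

```text
28.55 [0.54152521 0.03260066 0.05845469] [-0.06838493  0.81861816  5.98815859] [ 0.21749465 -0.09500915 -0.07138159] 0.05734712148611098 62.4140989780426
```

The opening is 57.3 mm, the same as the earlier good grasp. Lifting straight up, levelling the tool, and carrying the tile back to its old place on the desk.

step_arm:
  commands: "0 0 0 0 0.5 -1.5 1;0 0 0 0 1 -3.2 1;0 0 0 0 1.7 -5.2 1;0 0 0 0 2.4 -7.4 1;0.1 0 0 0 3.09 -9.51 1;0.2 0 0 0 3.09 -9.51 1;0.314 0 0 0 3.09 -9.51 1;0.314 0 0 0 3.09 -9.51 1"

```text
clock: 29.35
ee_pos: [0.5375, 0.0317, 0.1577]
tcp_rot: [-2.315, 2.12, -0.002]
wrist_force: [-0.0, 0.5, -0.9]
gripper_width: 0.0574
finger_force: 64.5
```

Run:
```python
from h import *
s=ctrl.read_state(); M=R.from_rotvec(s['tcp_rot']).as_matrix(); print(s['clock'],s['ee_pos'],M.round(3).tolist(),s['gripper_width'])
im=snap('wrist','w9.png')
a=cv2.resize(im['pixels'][...,::-1],(400,300))
top=snap('top')['pixels'][170:330,80:340][...,::-1]
cv2.imwrite('pics/w9.png',np.hstack([a,cv2.resize(top,(400,300))]))
```

```text
29.35 [0.53748168 0.03174372 0.15773902] [[0.088, -0.996, 0.003], [-0.996, -0.088, 0.001], [-0.001, -0.003, -1.0]] 0.05739754563777613
```

View pics/w9.png

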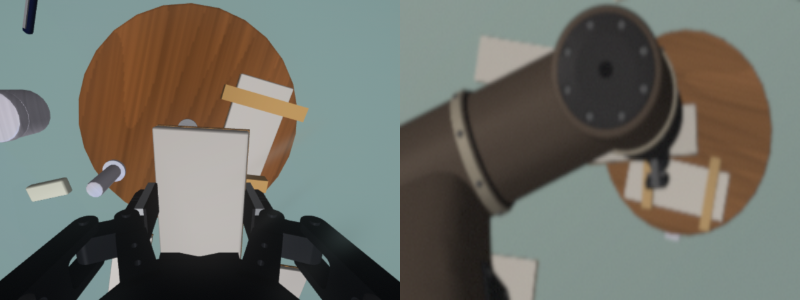

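step_arm:
  commands: "0 0 0 -4 -0.1 0 1;0 0 0 -8 -0.2 0 1;0 0 0 -12 -0.3 0 1;0 0 0 -16 -0.4 0 1;0 0 0 -20 -0.44 0 1;0 0 0 -24 -0.44 0 1;0 0 0 -24.8 -0.44 0 1;0 0 0 -24.8 -0.44 0 1"

```text
clock: 30.25
ee_pos: [0.5237, 0.2818, 0.1564]
tcp_rot: [2.318, -2.118, -0.0]
wrist_force: [-0.7, -0.5, -1.0]
gripper_width: 0.057
finger_force: 64.5
```

step_arm:
  commands: "0 0 0 0 0 4 1;0 0 0 0 0 8 1;0 0 0 0 0 12 1;0 0 0 0 0 14.4 1;0 0 0 0 0 15 1;0 0 0 0 0 15 1;0 0 0 0 0 15 1"

```text
clock: 30.95
ee_pos: [0.5245, 0.2803, 0.0085]
tcp_rot: [-2.316, 2.121, -0.001]
wrist_force: [-0.1, -0.1, -1.1]
gripper_width: 0.0566
finger_force: 64.5
```

Run:
```python
from h import *
s=ctrl.read_state(); print(s['clock'],s['ee_pos'],s['wrist_force'],s['moment'],s['gripper_width'])
im,o=scan(snap('top','t3.png'))
for r in o['tile']: print(*r)
hsv=cv2.cvtColor(im['pixels'],cv2.COLOR_RGB2HSV).astype(int)
```

```text
30.95 [0.52445942 0.28026173 0.00852814] [-0.07150339 -0.11148075 -1.06650242] [-2.69552404e-05 -8.45238134e-02  3.09520840e-02] 0.05658284707038688
[0.7574 0.1226] 54 19 0.314 [221.  158.5]
[0.6381 0.2637] 147 58 1.443 [161.  205.5]
[0.5288 0.2568] 53 45 0.015 [162.  250.5]
[0.4987 0.0858] 63 26 3.005 [232.  264.5]
[0.4867 0.0191] 86 63 1.387 [262.  269.5]
[ 0.4746 -0.0472] 62 16 2.963 [288.5 275. ]
[0.3674 0.3114] 146 57 1.477 [136. 318.]
```

step_arm:
  commands: "0 0 0 0 0 0.4 1;0 0 0 0 0 0.4 1;0 0 0 0 0 0.4 -0.5;0 0 0 0 0 0.4 -1;0 0 0 0 0 0.4 -1"

```text
clock: 31.5
ee_pos: [0.5235, 0.2802, 0.0036]
tcp_rot: [-2.317, 2.121, -0.0]
wrist_force: [0.1, 0.8, -0.8]
gripper_width: 0.0851
finger_force: 0.0
```

step_arm:
  commands: "0 0 0 0 0 -2 -1;0 0 0 0 0 -6 -1;0 0 0 0 0 -10 0;0 0 0 0 0 -13.4 0;0 0 0 0 0 -13.4 0"

```text
clock: 32.0
ee_pos: [0.5258, 0.2819, 0.143]
tcp_rot: [-2.311, 2.114, -0.002]
wrist_force: [-0.4, 1.4, -0.1]
gripper_width: 0.0439
finger_force: 0.0
```

```bash
cat >> h.py <<'E'
def stacksticks(im,z=.075,vmin=122):
    hsv=cv2.cvtColor(im['pixels'],cv2.COLOR_RGB2HSV).astype(int); h,s,v=hsv[...,0],hsv[...,1],hsv[...,2]
    X=world(im,np.stack(np.meshgrid(np.arange(640),np.arange(480)),-1).reshape(-1,2),.06).reshape(480,640,3)
    m=(h>=10)&(h<=22)&(s>60)&(v>vmin)&(np.hypot(X[...,0]-.553,X[...,1]-.004)<.17)
    n,l,st,_=cv2.connectedComponentsWithStats(m.astype(np.uint8))
    return [(*rect(im,l==i,z),st[i,4]) for i in range(1,n) if st[i,4]>40]
E
python3 - <<'E'
from h import *
from plan import *
s=ctrl.read_state(); print(s['clock'],s['ee_pos'])
im=snap('top','t3.png')
for r in stacksticks(im): print([np.round(x,3) for x in r])
print(bed(0,.05),bed(0,-.05))
_,o=scan(im)
for k in o:
  for r in o[k]:
    if r[0][0]<.8 and r[0][1]>-.7: print(k,*r)
E
```

```text
32.0 [0.52584762 0.28194724 0.14297113]
[array([0.5  , 0.058]), np.float64(89.551), np.float64(17.094), np.float32(3.103), np.int32(272)]
[array([ 0.474, -0.034]), np.float64(90.542), np.float64(19.439), np.float32(2.997), np.int32(274)]
[0.49340541 0.06633633] [ 0.47599459 -0.03213633]
tile [0.7573 0.1222] 54 18 0.301 [221.5 158.5]
tile [0.6381 0.264 ] 147 57 1.44 [161.  205.5]
tile [0.5215 0.2788] 100 57 1.664 [152.5 253.5]
tile [0.4985 0.0858] 62 26 3.005 [232.  264.5]
tile [0.4867 0.0193] 85 63 1.387 [262.  269.5]
tile [ 0.4746 -0.0472] 61 16 2.963 [288.5 275. ]
tile [0.3675 0.3115] 146 57 1.477 [136. 318.]
stick [ 0.5783 -0.3731] 88 14 1.502 [423.5 234. ]
stick [ 0.4993 -0.3001] 87 12 1.585 [393.5 266. ]
stick [ 0.4093 -0.3529] 87 12 1.534 [415.5 303.5]
stick [ 0.3907 -0.2306] 86 12 1.583 [364.5 311. ]
```

Run:
```python
from plan import *
y=-.038; L=bed(0,.05)
plan((.5235,.2802,.1376,-1.4826),[[(.51,.17,.13,-.8)],[(.5,.058,.11,y)],[(.5,.058,.066,y)],[(.5,.058,.083,y),(*L,.083,BA),(*L,.066,BA)],[(*L,.15,BA)]])
```

```text
wz -0.683  d 10.86 2.32 0.76   -> [ 0.51  0.17  0.13 -0.8 ]
--
wz -0.762  d 7.34 8.52 2.00   -> [ 0.5    0.058  0.11  -0.038]
--
wz -0.000  d 0.00 0.00 4.40   -> [ 0.5    0.058  0.066 -0.038]
--
wz -0.000  d 0.00 0.00 -1.70   -> [ 0.5    0.058  0.083 -0.038]
wz 0.137  d -0.69 -0.81 -1.70   -> [ 0.4934  0.0663  0.083  -0.175 ]
wz 0.137  d -0.69 -0.81 0.00   -> [ 0.4934  0.0663  0.066  -0.175 ]
--
wz -0.000  d 0.00 0.00 -8.40   -> [ 0.4934  0.0663  0.15   -0.175 ]
--
```

step_arm:
  commands: "0 0 -0.683 10.86 2.32 0.76 0;0 0 -0.683 10.86 2.32 0.76 0;0 0 -0.683 10.86 2.32 0.76 0;0 0 -0.683 10.86 2.32 0.76 0;0 0 -0.683 10.86 2.32 0.76 0;0 0 -0.683 10.86 2.32 0.76 0"

```text
clock: 32.65
ee_pos: [0.5093, 0.1692, 0.1288]
tcp_rot: [2.893, -1.222, -0.001]
wrist_force: [-0.5, -0.1, 0.3]
gripper_width: 0.0426
finger_force: 0.0
```

step_arm:
  commands: "0 0 -0.762 7.34 8.52 2 0;0 0 -0.762 7.34 8.52 2 0;0 0 -0.762 7.34 8.52 2 0;0 0 -0.762 7.34 8.52 2 0;0 0 -0.762 7.34 8.52 2 0;0 0 -0.762 7.34 8.52 2 0;0 0 -0.762 7.34 8.52 2 0;0 0 -0.762 7.34 8.52 2 0"

```text
clock: 33.45
ee_pos: [0.4997, 0.0579, 0.1094]
tcp_rot: [3.141, -0.065, -0.001]
wrist_force: [0.8, 0.3, -0.2]
gripper_width: 0.0427
finger_force: 0.0
```

step_arm:
  commands: "0 0 0 0 0 3 0;0 0 0 0 0 4.4 0;0 0 0 0 0 4.4 0;0 0 0 0 0 4.4 0.5;0 0 0 0 0 4.4 1;0 0 0 0 0 4.4 1;0 0 0 0 0 4.4 1;0 0 0 0 0 4.4 1"

```text
clock: 34.25
ee_pos: [0.5006, 0.0581, 0.0667]
tcp_rot: [-3.14, 0.059, -0.003]
wrist_force: [-1.1, 0.7, 6.2]
gripper_width: 0.0128
finger_force: 60.2
```

step_arm:
  commands: "0 0 0 0 0 -1.7 1;0 0 0.137 -0.69 -0.81 -1.7 1;0 0 0.137 -0.69 -0.81 -1.7 1;0 0 0.137 -0.69 -0.81 -0.8 1;0 0 0.137 -0.69 -0.81 0 1;0 0 0.137 -0.69 -0.81 0 1;0 0 0.137 -0.69 -0.81 0 0.4;0 0 0.137 -0.69 -0.81 0 0.2"

```text
clock: 35.05
ee_pos: [0.4928, 0.0656, 0.0647]
tcp_rot: [3.129, -0.273, -0.002]
wrist_force: [0.5, -0.1, 0.0]
gripper_width: 0.0342
finger_force: 0.0
```

step_arm:
  commands: "0 0 0 0 0 0 0.2;0 0 0 0 0 -2 0.2;0 0 0 0 0 -5 0.2;0 0 0 0 0 -8.4 -1;0 0 0 0 0 -8.4 -1"

```text
clock: 35.55
ee_pos: [0.4957, 0.0669, 0.1537]
tcp_rot: [-3.127, 0.272, -0.01]
wrist_force: [0.3, 0.3, 0.1]
gripper_width: 0.0621
finger_force: 0.0
```

step_arm:
  commands: "0 0 0.5 4 -14 0 -1;0 0 0.5 4 -14 0 -1;0 0 0.5 4 -14 0 -1;0 0 0.5 4 -14 0 -1;0 0 0.5 4 -14 0 -1"

```text
clock: 36.05
ee_pos: [0.5567, 0.1977, 0.1482]
tcp_rot: [2.963, -1.038, -0.002]
wrist_force: [-0.4, 0.5, -0.9]
gripper_width: 0.0855
finger_force: 0.0
```

Run:
```python
from h import *
from plan import *
s=ctrl.read_state(); print(s['clock'],s['ee_pos'],s['tcp_rot'])
im=snap('top','t4.png')
for r in stacksticks(im): print([np.round(x,3) for x in r])
print(bed(0,.05),bed(0,-.05))
_,o=scan(im)
for k in o:
  for r in o[k]:
    if r[0][0]<.8 and r[0][1]>-.7: print(k,*r)
```

```text
36.05 [0.55672772 0.19773621 0.1481634 ] [ 2.96337485e+00 -1.03811841e+00 -2.11542918e-03]
[array([0.493, 0.064]), np.float64(91.539), np.float64(19.015), np.float32(2.952), np.int32(283)]
[array([ 0.474, -0.034]), np.float64(90.992), np.float64(21.058), np.float32(2.979), np.int32(281)]
[0.49340541 0.06633633] [ 0.47599459 -0.03213633]
tile [0.7576 0.1223] 54 18 0.301 [221.5 158. ]
tile [0.6345 0.2353] 89 58 1.443 [174.5 207. ]
tile [0.5176 0.3017] 145 58 1.622 [143. 255.]
tile [0.4993 0.089 ] 62 18 2.973 [232. 264.]
tile [0.487  0.0203] 88 63 1.394 [260. 269.]
tile [ 0.4745 -0.0474] 62 17 2.963 [288.5 275. ]
tile [0.3675 0.3113] 147 57 1.473 [136. 318.]
stick [ 0.5782 -0.3731] 88 14 1.495 [423.5 234. ]
stick [ 0.4993 -0.3001] 87 12 1.585 [393.5 266. ]
stick [ 0.4089 -0.3529] 87 12 1.583 [415.5 304. ]
stick [ 0.3907 -0.2306] 86 12 1.583 [364.5 311. ]
```

Run:
```python
from plan import *
y=1.622-np.pi; q=(.5176,.3017); ty=BA-np.pi/2; B=BED+.001*np.array([np.cos(ty),np.sin(ty)])
plan((.5572,.1972,.15,-.675),[[(*q,.08,y)],[(*q,-.002,y)],[(*q,.14,y)],[(*B,.14,ty)],[(*B,.0755,ty)],[(*B,.1755,ty)]])
```

```text
wz 0.845  d -9.62 -5.68 7.00   -> [ 0.5176  0.3017  0.08   -1.5196]
--
wz -0.000  d 0.00 0.00 8.20   -> [ 0.5176  0.3017 -0.002  -1.5196]
--
wz -0.000  d 0.00 0.00 -14.20   -> [ 0.5176  0.3017  0.14   -1.5196]
--
wz 0.226  d 28.35 4.76 0.00   -> [ 0.4845  0.0161  0.14   -1.7458]
--
wz -0.000  d 0.00 0.00 6.45   -> [ 0.4845  0.0161  0.0755 -1.7458]
--
wz -0.000  d 0.00 0.00 -10.00   -> [ 0.4845  0.0161  0.1755 -1.7458]
--
```

step_arm:
  commands: "0 0 0.845 -9.62 -5.68 3 -1;0 0 0.845 -9.62 -5.68 3 -1;0 0 0.845 -9.62 -5.68 5 -1;0 0 0.845 -9.62 -5.68 7 -1;0 0 0.845 -9.62 -5.68 7 -1;0 0 0.845 -9.62 -5.68 7 -1;0 0 0.845 -9.62 -5.68 7 -1;0 0 0.845 -9.62 -5.68 7 -1"

```text
clock: 36.9
ee_pos: [0.5173, 0.3007, 0.0798]
tcp_rot: [-2.281, 2.16, 0.0]
wrist_force: [-0.7, 0.5, 0.4]
gripper_width: 0.0853
finger_force: 0.0
```

step_arm:
  commands: "0 0 0 0 0 4 -1;0 0 0 0 0 7.5 -1;0 0 0 0 0 8.2 -1;0 0 0 0 0 8.2 -1;0 0 0 0 0 8.2 -0.2;0 0 0 0 0 8.2 1;0 0 0 0 0 8.2 1;0 0 0 0 0 8.2 1"

```text
clock: 37.7
ee_pos: [0.5186, 0.3025, 0.0002]
tcp_rot: [-2.276, 2.16, -0.001]
wrist_force: [-1.4, -0.3, 6.0]
gripper_width: 0.0575
finger_force: 63.0
```

step_arm:
  commands: "0 0 0 0 0 -0.5 1;0 0 0 0 0 -3 1;0 0 0 0 0 -6 1;0 0 0 0 0 -9 1;0 0 0 0 0 -12 1;0 0 0 0 0 -14.2 1;0 0 0 0 0 -14.2 1"

```text
clock: 38.4
ee_pos: [0.5189, 0.3029, 0.1445]
tcp_rot: [-2.273, 2.158, -0.001]
wrist_force: [0.8, -0.7, -1.8]
gripper_width: 0.0579
finger_force: 64.6
```

step_arm:
  commands: "0 0 0.03 4 0.7 0 1;0 0 0.06 8 1.4 0 1;0 0 0.09 12 2 0 1;0 0 0.12 16 2.7 0 1;0 0 0.15 20 3.4 0 1;0 0 0.18 24 4.1 0 1;0 0 0.226 27.2 4.6 0 1;0 0 0.226 28.35 4.76 0 1"

```text
clock: 39.2
ee_pos: [0.4828, 0.0134, 0.1396]
tcp_rot: [2.014, -2.41, -0.001]
wrist_force: [0.4, 1.3, -1.7]
gripper_width: 0.0579
finger_force: 64.5
```

step_arm:
  commands: "0 0 0 0 0 0 1;0 0 0 0 0 2 1;0 0 0 0 0 4 1;0 0 0 0 0 5.5 1;0 0 0 0 0 5.9 1;0 0 0 0 0 5.9 1"

```text
clock: 39.8
ee_pos: [0.4842, 0.0165, 0.0803]
tcp_rot: [2.019, -2.405, -0.0]
wrist_force: [0.0, 0.7, -1.0]
gripper_width: 0.0578
finger_force: 64.5
```

```bash
cat >> h.py <<'E'
def held():
    "far edge row of the held tile and its left/right columns in the wrist picture, against w4 (row ~143, 241..397)"
    s=ctrl.read_state(); im=snap('wrist'); g=cv2.GaussianBlur(cv2.cvtColor(im['pixels'],cv2.COLOR_RGB2GRAY),(3,3),0).astype(int)
    p=im['pixels'].astype(int); w=((p.max(2)-p.min(2))<30)&(p.min(2)>105)
    col=[int(np.where(~w[:300,c])[0].max())+1 for c in (270,320,370)]
    row=[(int(np.where(~w[r,:320])[0].max())+1,int(np.where(~w[r,320:])[0].min())+319) for r in (180,250)]
    print(s['clock'],s['ee_pos'].round(4),s['wrist_force'].round(1),'w',round(s['gripper_width'],4),'rows',col,'cols',row)
    return im
E
python3 - <<'E'
from h import *
held()
E
```

```text
39.8 [0.4842 0.0165 0.0803] [ 0.   0.7 -1. ] w 0.0578 rows [142, 144, 142] cols [(237, 390), (244, 388)]
```

step_arm:
  commands: "0 0 0 0 0 0.3 1;0 0 0 0 0 0.55 1;0 0 0 0 0 0.55 1;0 0 0 0 0 0.55 1;0 0 0 0 0 0.55 -0.6;0 0 0 0 0 0.55 -1;0 0 0 0 0 0.55 -1;0 0 0 0 0 0.55 -1"

```text
clock: 40.65
ee_pos: [0.4843, 0.0159, 0.0752]
tcp_rot: [-2.019, 2.407, -0.0]
wrist_force: [0.1, -0.1, -0.4]
gripper_width: 0.0855
finger_force: 0.0
```

step_arm:
  commands: "0 0 0 0 0 -1 -1;0 0 0 0 0 -4 -1;0 0 0 0 0 -8 -1;0 0 0 0 0 -10 -1;0 0 0 0 0 -10 -1"

```text
clock: 41.15
ee_pos: [0.4862, 0.0165, 0.1792]
tcp_rot: [-2.016, 2.402, -0.004]
wrist_force: [-0.9, -0.5, -0.9]
gripper_width: 0.085
finger_force: 0.0
```

Run:
```python
from h import *
from plan import *
im=held()
ty=BA-np.pi/2; B=BED+.001*np.array([np.cos(ty),np.sin(ty)])
# where is the placed tile in the wrist view
s=ctrl.read_state()
p=[proj(im,[[*bed(*n),.085]])[0].round(0) for n in [(-.03,-.075),(.03,-.075),(.03,.075),(-.03,.075)]]; print(p)
S=(.4993,-.3001);y=1.585-np.pi; Rr=bed(0,-.05)
plan((*B,.1755,ty),[[(.49,-.15,.1755,ty)],[(*S,.08,y)],[(*S,.005,y)],[(*S,.14,y)],[(.495,-.17,.16,-.9)],[(*Rr,.13,BA)],[(*Rr,.091,BA)]])
```

```text
41.15 [0.4862 0.0165 0.1792] [-0.9 -0.5 -0.9] w 0.085 rows [300, 141, 300] cols [(277, 362), (282, 363)]
[array([366., 139.]), array([275., 139.]), array([282., 338.]), array([358., 338.])]
wz -0.000  d 16.26 -3.43 0.00   -> [ 0.49   -0.15    0.1755 -1.7458]
--
wz -0.189  d 14.62 -3.53 9.55   -> [ 0.4993 -0.3001  0.08   -1.5566]
--
wz -0.000  d 0.00 0.00 7.50   -> [ 0.4993 -0.3001  0.005  -1.5566]
--
wz -0.000  d 0.00 0.00 -13.50   -> [ 0.4993 -0.3001  0.14   -1.5566]
--
wz -0.657  d -13.01 0.25 -2.00   -> [ 0.495 -0.17   0.16  -0.9  ]
--
wz -0.725  d -11.98 -7.08 3.00   -> [ 0.476  -0.0321  0.13   -0.175 ]
--
wz -0.000  d 0.00 0.00 3.90   -> [ 0.476  -0.0321  0.091  -0.175 ]
--
```

step_arm:
  commands: "0 0 0 16.26 -3.43 0 -1;0 0 0 16.26 -3.43 0 0;0 0 0 16.26 -3.43 0 0;0 0 0 16.26 -3.43 0 0;0 0 0 16.26 -3.43 0 0"

```text
clock: 41.7
ee_pos: [0.4888, -0.1524, 0.1741]
tcp_rot: [2.013, -2.409, -0.002]
wrist_force: [0.1, 0.6, -0.6]
gripper_width: 0.0424
finger_force: 0.0
```

step_arm:
  commands: "0 0 -0.189 14.62 -3.53 9.55 0;0 0 -0.189 14.62 -3.53 9.55 0;0 0 -0.189 14.62 -3.53 9.55 0;0 0 -0.189 14.62 -3.53 9.55 0;0 0 -0.189 14.62 -3.53 9.55 0;0 0 -0.189 14.62 -3.53 9.55 0"

```text
clock: 42.3
ee_pos: [0.4983, -0.3, 0.0784]
tcp_rot: [2.235, -2.206, -0.004]
wrist_force: [-0.1, 1.4, 0.7]
gripper_width: 0.0426
finger_force: 0.0
```

step_arm:
  commands: "0 0 0 0 0 4 0;0 0 0 0 0 7.5 0;0 0 0 0 0 7.5 0;0 0 0 0 0 7.5 0.5;0 0 0 0 0 7.5 1;0 0 0 0 0 7.5 1;0 0 0 0 0 7.5 1;0 0 0 0 0 7.5 1"

```text
clock: 43.1
ee_pos: [0.5008, -0.3003, 0.0071]
tcp_rot: [-2.236, 2.204, -0.006]
wrist_force: [-0.1, 4.5, 8.2]
gripper_width: 0.0127
finger_force: 60.1
```

step_arm:
  commands: "0 0 0 0 0 -3 1;0 0 0 0 0 -7 1;0 0 0 0 0 -11 1;0 0 0 0 0 -13.5 1;0 0 0 0 0 -13.5 1"

```text
clock: 43.6
ee_pos: [0.5017, -0.3013, 0.1456]
tcp_rot: [-2.234, 2.202, -0.014]
wrist_force: [0.4, 0.4, 0.0]
gripper_width: 0.0126
finger_force: 59.2
```

step_arm:
  commands: "0 0 -0.657 -13.01 0.25 -2 1;0 0 -0.657 -13.01 0.25 -2 1;0 0 -0.657 -13.01 0.25 -2 1;0 0 -0.657 -13.01 0.25 -2 1;0 0 -0.657 -13.01 0.25 -2 1;0 0 -0.657 -13.01 0.25 -2 1"

```text
clock: 44.2
ee_pos: [0.4947, -0.1698, 0.1602]
tcp_rot: [-2.829, 1.364, -0.001]
wrist_force: [0.9, -0.8, -0.1]
gripper_width: 0.013
finger_force: 59.2
```

```bash
cat >> h.py <<'E'
def bedcheck(z):
    "whitish tile region at the bed seen by top, at height z"
    im=snap('top'); hsv=cv2.cvtColor(cv2.GaussianBlur(im['pixels'],(3,3),0),cv2.COLOR_RGB2HSV).astype(int); h,s,v=hsv[...,0],hsv[...,1],hsv[...,2]
    m=((h<30)|(h>160))&(s<60)&(v>130); n,l,st,_=cv2.connectedComponentsWithStats(m.astype(np.uint8))
    for i in range(1,n):
        if st[i,4]>60:
            r=rect(im,l==i,z)
            if np.hypot(*(r[0]-[.485,.017]))<.1: print('bed tile',[np.round(x,3) for x in r])
    return im
E
python3 - <<'E'
from h import *
from plan import *
s=ctrl.read_state(); print(s['clock'],s['ee_pos'],s['gripper_width']); bedcheck(.085); print(BED)
E
```

```text
44.2 [ 0.49466882 -0.1697902   0.16015682] 0.012952817874650439
bed tile [array([0.52 , 0.006]), np.float64(52.438), np.float64(11.334), np.float32(0.024)]
bed tile [array([ 0.449, -0.036]), np.float64(38.319), np.float64(13.51), np.float32(1.584)]
[0.4847 0.0171]
```

step_arm:
  commands: "0 0 -0.725 -11.98 -7.08 3 1;0 0 -0.725 -11.98 -7.08 3 1;0 0 -0.725 -11.98 -7.08 3 1;0 0 -0.725 -11.98 -7.08 3 1;0 0 -0.725 -11.98 -7.08 3 1;0 0 -0.725 -11.98 -7.08 3 1;0 0 -0.725 -11.98 -7.08 3 1;0 0 -0.725 -11.98 -7.08 3 1"

```text
clock: 45.05
ee_pos: [0.4757, -0.0328, 0.1297]
tcp_rot: [-3.129, 0.281, -0.0]
wrist_force: [-0.1, 0.2, 0.7]
gripper_width: 0.013
finger_force: 59.2
```

```bash
cat >> h.py <<'E'
def wcheck(z,bed):
    s=ctrl.read_state(); im=snap('wrist'); p=cv2.GaussianBlur(im['pixels'],(3,3),0).astype(int)
    m=((p.max(2)-p.min(2))<30)&(p.min(2)>105); n,l,st,_=cv2.connectedComponentsWithStats(m.astype(np.uint8))
    for i in range(1,n):
        if st[i,4]>2500:
            c,L,W,a=rect(im,l==i,z); d=c-bed(0,0); x=bed(1,0)-bed(0,0); y=bed(0,1)-bed(0,0)
            print('white: bed-frame centre',(np.array([d@x,d@y])*1000).round(1),'LxW',round(L,1),round(W,1),'ang',round(float(a),3),st[i,:4])
    print(s['clock'],s['ee_pos'].round(4),s['gripper_width']); return im
E
python3 - <<'E'
from h import *
from plan import *
wcheck(.085,bed)
E
```

```text
white: bed-frame centre [ 2.6 45. ] LxW 241.1 171.8 ang 2.702 [  0   0 301 416]
white: bed-frame centre [ -12.3 -152.1] LxW 315.4 172.9 ang 0.083 [337   0 303 460]
white: bed-frame centre [-107.5  143.9] LxW 75.5 38.5 ang 2.702 [  0 377  60  81]
45.05 [ 0.4757 -0.0328  0.1297] 0.012996912022811094
```

```bash
sed -i 's/m=((p.max(2)-p.min(2))<30)&(p.min(2)>105); n,l/m=((p.max(2)-p.min(2))<40)\&(p.min(2)>95)\&(p[...,0]>=p[...,2]); n,l/' h.py
python3 - <<'E'
from h import *
from plan import *
im=wcheck(.085,bed); print(im['pixels'][270,200],im['pixels'][100,600])
E
```

```text
white: bed-frame centre [ 2.5 34.1] LxW 151.3 87.8 ang 1.182 [ 36 163 265 168]
white: bed-frame centre [-95.1 146. ] LxW 43.8 43.5 ang 3.023 [  0 376  60  58]
45.1 [ 0.4757 -0.0328  0.1296] 0.0130214125181891
[201 197 193] [138 164 163]
```

```bash
cat >> h.py <<'E'
def wpoly(im,z,bed,amin=2500):
    p=cv2.GaussianBlur(im['pixels'],(3,3),0).astype(int)
    m=((p.max(2)-p.min(2))<40)&(p.min(2)>95)&(p[...,0]>=p[...,2]); c,_=cv2.findContours(m.astype(np.uint8),cv2.RETR_EXTERNAL,cv2.CHAIN_APPROX_NONE)
    B=np.array([bed(1,0)-bed(0,0),bed(0,1)-bed(0,0)])
    for k in c:
        if cv2.contourArea(k)>amin:
            q=cv2.approxPolyDP(k,5,True)[:,0]; print('px',q.tolist()); print('  bed mm',((world(im,q,z)[:,:2]-bed(0,0))@B.T*1000).round(0).astype(int).tolist())
E
python3 - <<'E'
from h import *
from plan import *
im=snap('wrist','w10.png'); wpoly(im,.085,bed)
E
```

```text
px [[42, 376], [0, 379], [0, 432], [47, 430], [59, 422]]
  bed mm [[-72, 127], [-75, 155], [-117, 166], [-116, 134], [-109, 124]]
px [[30, 141], [51, 202], [104, 270], [116, 319], [152, 318], [155, 330], [179, 328], [156, 330], [155, 318], [237, 327], [193, 317], [267, 315], [273, 301], [300, 287], [300, 218], [96, 226], [100, 268], [47, 195]]
  bed mm [[73, 99], [40, 96], [0, 74], [-31, 72], [-31, 50], [-39, 49], [-38, 35], [-39, 49], [-31, 48], [-37, -1], [-30, 25], [-29, -20], [-20, -24], [-11, -40], [31, -41], [27, 73], [2, 76], [44, 97]]
```

The tile is in place: its edges read −31 to +29 mm across, and its left end is at +73 mm. Placing this stick, then fetching the next one.

step_arm:
  commands: "0 0 0 0 0 1.5 1;0 0 0 0 0 3.2 1;0 0 0 0 0 3.9 1;0 0 0 0 0 3.9 1;0 0 0 0 0 3.9 1;0 0 0 0 0 3.9 0.4;0 0 0 0 0 3.9 0.2;0 0 0 0 0 3.9 0.2"

```text
clock: 46.0
ee_pos: [0.4757, -0.0324, 0.0906]
tcp_rot: [-3.129, 0.275, 0.0]
wrist_force: [-0.6, -0.1, -0.2]
gripper_width: 0.0347
finger_force: 0.0
```

step_arm:
  commands: "0 0 0 0 0 -2 0.2;0 0 0 0 0 -5 0.2;0 0 0 0 0 -6.9 0;0 0 0 0 0 -6.9 0"

```text
clock: 46.4
ee_pos: [0.4774, -0.032, 0.1623]
tcp_rot: [-3.128, 0.274, -0.007]
wrist_force: [0.5, 0.3, 0.4]
gripper_width: 0.0428
finger_force: 0.0
```

Run:
```python
from h import *
from plan import *
s=ctrl.read_state(); print(s['clock'],s['ee_pos'])
Rr=bed(0,-.05);L=bed(0,.05); S=(.5783,-.3731);y=1.50-np.pi
plan((*Rr,.16,BA),[[(.51,-.20,.16,-.9)],[(*S,.08,y)],[(*S,.005,y)],[(*S,.15,y)],[(.54,-.18,.16,-.9)],[(.505,.03,.16,-.4)],[(*L,.13,BA)]])
```

```text
46.4 [ 0.47738977 -0.0320333   0.16225906]
wz 0.725  d 6.27 15.94 0.00   -> [ 0.51 -0.2   0.16 -0.9 ]
--
wz 0.742  d 17.80 5.41 8.00   -> [ 0.5783 -0.3731  0.08   -1.6416]
--
wz -0.000  d 0.00 0.00 7.50   -> [ 0.5783 -0.3731  0.005  -1.6416]
--
wz -0.000  d 0.00 0.00 -14.50   -> [ 0.5783 -0.3731  0.15   -1.6416]
--
wz -0.742  d -18.99 5.19 -1.00   -> [ 0.54 -0.18  0.16 -0.9 ]
--
wz -0.500  d -18.63 -10.31 0.00   -> [ 0.505  0.03   0.16  -0.4  ]
--
wz -0.225  d -2.48 -2.90 3.00   -> [ 0.4934  0.0663  0.13   -0.175 ]
--
```

step_arm:
  commands: "0 0 0.725 6.27 15.94 0 0;0 0 0.725 6.27 15.94 0 0;0 0 0.725 6.27 15.94 0 0;0 0 0.725 6.27 15.94 0 0;0 0 0.725 6.27 15.94 0 0;0 0 0.725 6.27 15.94 0 0"

```text
clock: 47.0
ee_pos: [0.5091, -0.2011, 0.1584]
tcp_rot: [2.826, -1.372, -0.003]
wrist_force: [-0.7, 0.3, 0.2]
gripper_width: 0.0422
finger_force: 0.0
```

step_arm:
  commands: "0 0 0.742 17.8 5.41 8 0;0 0 0.742 17.8 5.41 8 0;0 0 0.742 17.8 5.41 8 0;0 0 0.742 17.8 5.41 8 0;0 0 0.742 17.8 5.41 8 0;0 0 0.742 17.8 5.41 8 0;0 0 0.742 17.8 5.41 8 0"

```text
clock: 47.7
ee_pos: [0.5779, -0.3725, 0.0794]
tcp_rot: [2.149, -2.291, -0.001]
wrist_force: [-0.1, -0.5, 1.2]
gripper_width: 0.043
finger_force: 0.0
```

step_arm:
  commands: "0 0 0 0 0 4 0;0 0 0 0 0 7.5 0;0 0 0 0 0 7.5 0;0 0 0 0 0 7.5 0.5;0 0 0 0 0 7.5 1;0 0 0 0 0 7.5 1;0 0 0 0 0 7.5 1;0 0 0 0 0 7.5 1"

```text
clock: 48.5
ee_pos: [0.5798, -0.3736, 0.0077]
tcp_rot: [-2.141, 2.296, -0.006]
wrist_force: [-0.0, 4.1, 7.7]
gripper_width: 0.0134
finger_force: 60.2
```

step_arm:
  commands: "0 0 0 0 0 -3 1;0 0 0 0 0 -7 1;0 0 0 0 0 -11 1;0 0 0 0 0 -14.5 1;0 0 0 0 0 -14.5 1"

```text
clock: 49.0
ee_pos: [0.5812, -0.375, 0.1579]
tcp_rot: [-2.14, 2.294, -0.018]
wrist_force: [-0.6, 0.4, 0.0]
gripper_width: 0.0128
finger_force: 59.3
```

step_arm:
  commands: "0 0 -0.742 -18.99 5.19 -1 1;0 0 -0.742 -18.99 5.19 -1 1;0 0 -0.742 -18.99 5.19 -1 1;0 0 -0.742 -18.99 5.19 -1 1;0 0 -0.742 -18.99 5.19 -1 1;0 0 -0.742 -18.99 5.19 -1 1;0 0 -0.742 -18.99 5.19 -1 1"

```text
clock: 49.7
ee_pos: [0.54, -0.1804, 0.1603]
tcp_rot: [-2.826, 1.371, -0.002]
wrist_force: [0.3, 0.2, -1.1]
gripper_width: 0.0132
finger_force: 59.3
```

step_arm:
  commands: "0 0 -0.5 -18.63 -10.31 0 1;0 0 -0.5 -18.63 -10.31 0 1;0 0 -0.5 -18.63 -10.31 0 1;0 0 -0.5 -18.63 -10.31 0 1;0 0 -0.5 -18.63 -10.31 0 1;0 0 -0.5 -18.63 -10.31 0 1"

```text
clock: 50.3
ee_pos: [0.5049, 0.0308, 0.1598]
tcp_rot: [-3.078, 0.626, -0.0]
wrist_force: [-0.8, 0.1, 0.4]
gripper_width: 0.0125
finger_force: 59.3
```

step_arm:
  commands: "0 0 -0.225 -2.48 -2.9 3 1;0 0 -0.225 -2.48 -2.9 3 1;0 0 -0.225 -2.48 -2.9 3 1;0 0 -0.225 -2.48 -2.9 3 1;0 0 -0.225 -2.48 -2.9 3 1"

```text
clock: 50.8
ee_pos: [0.4938, 0.0651, 0.13]
tcp_rot: [-3.129, 0.281, -0.001]
wrist_force: [-1.2, -0.6, -0.6]
gripper_width: 0.0129
finger_force: 59.3
```

Run:
```python
from h import *
from plan import *
s=ctrl.read_state(); print(s['clock'],s['ee_pos'],s['gripper_width'])
im=snap('wrist','w11.png'); wpoly(im,.085,bed)
```

```text
50.8 [0.4937544  0.06511925 0.13001193] 0.012947225315893415
px [[133, 378], [0, 387], [0, 403], [16, 439], [31, 439]]
  bed mm [[-73, 169], [-80, 256], [-93, 260], [-123, 257], [-123, 247]]
px [[483, 218], [338, 224], [336, 287], [361, 299], [370, 317], [469, 312]]
  bed mm [[31, -44], [28, 37], [-10, 38], [-18, 23], [-30, 17], [-27, -43]]
px [[98, 41], [0, 45], [0, 137], [121, 131]]
  bed mm [[120, 155], [118, 203], [76, 214], [78, 151]]
```

step_arm:
  commands: "0 0 0 0 0 1.5 1;0 0 0 0 0 3.2 1;0 0 0 0 0 3.9 1;0 0 0 0 0 3.9 1;0 0 0 0 0 3.9 1;0 0 0 0 0 3.9 0.4;0 0 0 0 0 3.9 0.2;0 0 0 0 0 3.9 0.2"

```text
clock: 51.65
ee_pos: [0.493, 0.0659, 0.0906]
tcp_rot: [3.129, -0.276, -0.0]
wrist_force: [0.0, -0.5, -0.5]
gripper_width: 0.0344
finger_force: 0.0
```

step_arm:
  commands: "0 0 0 0 0 -2 0.2;0 0 0 0 0 -5 0.2;0 0 0 0 0 -7.4 0;0 0 0 0 0 -7.4 -1"

```text
clock: 52.05
ee_pos: [0.4949, 0.0667, 0.1678]
tcp_rot: [-3.127, 0.274, -0.008]
wrist_force: [0.3, 1.1, 0.1]
gripper_width: 0.0561
finger_force: 0.0
```

Run:
```python
from h import *
from plan import *
s=ctrl.read_state(); print(s['clock'],s['ee_pos'])
im,o=scan(kinds=('tile',))
for r in o['tile']: print(*r)
L=bed(0,.05); ty=BA-np.pi/2; B=BED+.001*np.array([np.cos(ty),np.sin(ty)])
q=(.6381,.2638); y=1.441-np.pi
plan((*L,.165,BA),[[(.57,.17,.165,-.9)],[(*q,.08,y)],[(*q,-.002,y)],[(*q,.16,y)],[(*B,.16,ty)],[(*B,.1005,ty)],[(*B,.20,ty)]])
```

```text
52.05 [0.49487878 0.06672032 0.1678216 ]
[0.7574 0.1226] 54 19 0.301 [221.5 158.5]
[0.6383 0.2636] 147 57 1.443 [161.  203.5]
[0.4882 0.022 ] 89 66 1.408 [259.5 269. ]
[ 0.4769 -0.0466] 67 18 2.964 [288. 274.]
[0.3656 0.2918] 110 57 1.469 [144. 320.]
wz 0.725  d 5.74 -11.54 0.00   -> [ 0.57   0.17   0.165 -0.9  ]
--
wz 0.801  d -3.11 -11.17 8.50   -> [ 0.6381  0.2638  0.08   -1.7006]
--
wz -0.000  d 0.00 0.00 8.20   -> [ 0.6381  0.2638 -0.002  -1.7006]
--
wz -0.000  d 0.00 0.00 -16.20   -> [ 0.6381  0.2638  0.16   -1.7006]
--
wz 0.045  d 26.55 12.02 0.00   -> [ 0.4845  0.0161  0.16   -1.7458]
--
wz -0.000  d 0.00 0.00 5.95   -> [ 0.4845  0.0161  0.1005 -1.7458]
--
wz -0.000  d 0.00 0.00 -9.95   -> [ 0.4845  0.0161  0.2    -1.7458]
--
```

step_arm:
  commands: "0 0 0.725 5.74 -11.54 0 -1;0 0 0.725 5.74 -11.54 0 -1;0 0 0.725 5.74 -11.54 0 -1;0 0 0.725 5.74 -11.54 0 -1;0 0 0.725 5.74 -11.54 0 -1;0 0 0.725 5.74 -11.54 0 -1"

```text
clock: 52.7
ee_pos: [0.569, 0.1696, 0.163]
tcp_rot: [2.826, -1.368, -0.002]
wrist_force: [-0.5, -0.0, 0.1]
gripper_width: 0.0858
finger_force: 0.0
```

step_arm:
  commands: "0 0 0.801 -3.11 -11.17 4 -1;0 0 0.801 -3.11 -11.17 4 -1;0 0 0.801 -3.11 -11.17 4 -1;0 0 0.801 -3.11 -11.17 6 -1;0 0 0.801 -3.11 -11.17 8.5 -1;0 0 0.801 -3.11 -11.17 8.5 -1;0 0 0.801 -3.11 -11.17 8.5 -1;0 0 0.801 -3.11 -11.17 8.5 -1"

```text
clock: 53.5
ee_pos: [0.6379, 0.2635, 0.0796]
tcp_rot: [2.077, -2.357, 0.0]
wrist_force: [0.8, -0.3, -0.1]
gripper_width: 0.0855
finger_force: 0.0
```

step_arm:
  commands: "0 0 0 0 0 4 -1;0 0 0 0 0 7.5 -1;0 0 0 0 0 8.2 -1;0 0 0 0 0 8.2 -1;0 0 0 0 0 8.2 -0.2;0 0 0 0 0 8.2 1;0 0 0 0 0 8.2 1;0 0 0 0 0 8.2 1"

```text
clock: 54.3
ee_pos: [0.6393, 0.2646, 0.0006]
tcp_rot: [-2.071, 2.357, -0.001]
wrist_force: [-0.9, -1.0, 5.9]
gripper_width: 0.0577
finger_force: 63.5
```

step_arm:
  commands: "0 0 0 0 0 -0.5 1;0 0 0 0 0 -3 1;0 0 0 0 0 -6 1;0 0 0 0 0 -9 1;0 0 0 0 0 -12 1;0 0 0 0 0 -15 1;0 0 0 0 0 -16.2 1;0 0 0 0 0 -16.2 1"

```text
clock: 55.1
ee_pos: [0.6386, 0.2642, 0.1623]
tcp_rot: [-2.07, 2.358, -0.0]
wrist_force: [-0.2, 0.0, -2.7]
gripper_width: 0.0574
finger_force: 64.8
```

step_arm:
  commands: "0 0 0.01 3.5 1.6 0 1;0 0 0.02 7 3.2 0 1;0 0 0.03 10.5 4.8 0 1;0 0 0.045 14 6.4 0 1;0 0 0.045 17.5 8 0 1;0 0 0.045 21 9.6 0 1;0 0 0.045 24.5 11.2 0 1;0 0 0.045 26.55 12.02 0 1"

```text
clock: 55.9
ee_pos: [0.4812, 0.0138, 0.1581]
tcp_rot: [2.016, -2.406, -0.002]
wrist_force: [1.3, 0.0, -1.7]
gripper_width: 0.0578
finger_force: 64.9
```

step_arm:
  commands: "0 0 0 0 0 0 1;0 0 0 0 0 2 1;0 0 0 0 0 4 1;0 0 0 0 0 5 1;0 0 0 0 0 5.4 1;0 0 0 0 0 5.4 1"

```text
clock: 56.5
ee_pos: [0.4842, 0.016, 0.1051]
tcp_rot: [2.018, -2.406, -0.0]
wrist_force: [-0.3, -0.9, -0.9]
gripper_width: 0.0577
finger_force: 64.8
```

Run:
```python
from h import *
held()
```

```text
56.5 [0.4842 0.016  0.1051] [-0.3 -0.9 -0.9] w 0.0577 rows [144, 143, 143] cols [(242, 394), (247, 390)]
```

step_arm:
  commands: "0 0 0 0 0 0.3 1;0 0 0 0 0 0.55 1;0 0 0 0 0 0.55 1;0 0 0 0 0 0.55 1;0 0 0 0 0 0.55 -0.6;0 0 0 0 0 0.55 -1;0 0 0 0 0 0.55 -1;0 0 0 0 0 0.55 -1"

```text
clock: 57.35
ee_pos: [0.4842, 0.0159, 0.1001]
tcp_rot: [-2.019, 2.407, -0.0]
wrist_force: [0.6, -1.0, -0.1]
gripper_width: 0.0853
finger_force: 0.0
```

step_arm:
  commands: "0 0 0 0 0 -1 -1;0 0 0 0 0 -4 -1;0 0 0 0 0 -8 -1;0 0 0 0 0 -10 -1;0 0 0 0 0 -10 -1"

```text
clock: 57.85
ee_pos: [0.4861, 0.0164, 0.2042]
tcp_rot: [-2.016, 2.402, -0.004]
wrist_force: [-0.2, 0.5, -1.1]
gripper_width: 0.0855
finger_force: 0.0
```

Run:
```python
from h import *
from plan import *
s=ctrl.read_state(); print(s['clock'],s['ee_pos'])
im=snap('wrist'); wpoly(im,.11,bed,4000)
_,o=scan()
for r in o['stick']:
    if r[0][0]<.7 and r[0][1]>-.7:print(*r)
ty=BA-np.pi/2; B=BED+.001*np.array([np.cos(ty),np.sin(ty)]); Rr=bed(0,-.05);L=bed(0,.05)
S=(.3907,-.2306);y=1.583-np.pi
plan((*B,.2005,ty),[[(.44,-.13,.18,-1.65)],[(*S,.08,y)],[(*S,.005,y)],[(*S,.17,y)],[(.45,-.13,.18,-.8)],[(*Rr,.155,BA)],[(*Rr,.116,BA)]])
```

```text
57.85 [0.48610223 0.01644263 0.20424627]
px [[364, 140], [278, 142], [284, 333], [308, 337], [299, 343], [314, 336], [358, 336], [359, 311], [380, 308], [380, 291], [379, 309], [360, 308]]
  bed mm [[-29, -75], [28, -73], [28, 70], [10, 74], [17, 79], [5, 73], [-30, 73], [-30, 51], [-46, 48], [-45, 34], [-45, 49], [-30, 48]]
[ 0.4089 -0.3529] 87 12 1.583 [415.5 304. ]
[ 0.3907 -0.2306] 86 12 1.583 [364.5 311. ]
wz -0.096  d 15.16 1.84 2.05   -> [ 0.44 -0.13  0.18 -1.65]
--
wz -0.091  d 10.42 4.12 10.00   -> [ 0.3907 -0.2306  0.08   -1.5586]
--
wz -0.000  d 0.00 0.00 7.50   -> [ 0.3907 -0.2306  0.005  -1.5586]
--
wz -0.000  d 0.00 0.00 -16.50   -> [ 0.3907 -0.2306  0.17   -1.5586]
--
wz -0.759  d -9.99 -6.05 -1.00   -> [ 0.45 -0.13  0.18 -0.8 ]
--
wz -0.625  d -5.21 -8.68 2.50   -> [ 0.476  -0.0321  0.155  -0.175 ]
--
wz -0.000  d 0.00 0.00 3.90   -> [ 0.476  -0.0321  0.116  -0.175 ]
--
```

Second tile in place: bed-frame edges −29 to +28 and −75 to +73 mm. Next stick.

step_arm:
  commands: "0 0 -0.096 15.16 1.84 2.05 -1;0 0 -0.096 15.16 1.84 2.05 0;0 0 -0.096 15.16 1.84 2.05 0;0 0 -0.096 15.16 1.84 2.05 0;0 0 -0.096 15.16 1.84 2.05 0"

```text
clock: 58.45
ee_pos: [0.4385, -0.1314, 0.1787]
tcp_rot: [2.127, -2.31, -0.002]
wrist_force: [0.2, -0.1, 0.2]
gripper_width: 0.0431
finger_force: 0.0
```

step_arm:
  commands: "0 0 -0.091 10.42 4.12 10 0;0 0 -0.091 10.42 4.12 10 0;0 0 -0.091 10.42 4.12 10 0;0 0 -0.091 10.42 4.12 10 0;0 0 -0.091 10.42 4.12 10 0;0 0 -0.091 10.42 4.12 10 0"

```text
clock: 59.05
ee_pos: [0.3918, -0.2301, 0.0802]
tcp_rot: [-2.236, 2.206, -0.002]
wrist_force: [-0.5, 0.4, 1.3]
gripper_width: 0.0426
finger_force: 0.0
```

step_arm:
  commands: "0 0 0 0 0 4 0;0 0 0 0 0 7.5 0;0 0 0 0 0 7.5 0;0 0 0 0 0 7.5 0.5;0 0 0 0 0 7.5 1;0 0 0 0 0 7.5 1;0 0 0 0 0 7.5 1;0 0 0 0 0 7.5 1"

```text
clock: 59.85
ee_pos: [0.3923, -0.2307, 0.0067]
tcp_rot: [-2.234, 2.205, -0.005]
wrist_force: [-0.8, 4.4, 8.7]
gripper_width: 0.0134
finger_force: 59.7
```

step_arm:
  commands: "0 0 0 0 0 -3 1;0 0 0 0 0 -7 1;0 0 0 0 0 -11 1;0 0 0 0 0 -15 1;0 0 0 0 0 -16.5 1;0 0 0 0 0 -16.5 1"

```text
clock: 60.45
ee_pos: [0.3922, -0.2311, 0.1738]
tcp_rot: [-2.232, 2.204, -0.01]
wrist_force: [-0.7, -0.4, -0.9]
gripper_width: 0.0128
finger_force: 58.7
```

step_arm:
  commands: "0 0 -0.759 -9.99 -6.05 -1 1;0 0 -0.759 -9.99 -6.05 -1 1;0 0 -0.759 -9.99 -6.05 -1 1;0 0 -0.759 -9.99 -6.05 -1 1;0 0 -0.759 -9.99 -6.05 -1 1;0 0 -0.759 -9.99 -6.05 -1 1;0 0 -0.759 -9.99 -6.05 -1 1"

```text
clock: 61.15
ee_pos: [0.4493, -0.1302, 0.1794]
tcp_rot: [2.891, -1.229, -0.001]
wrist_force: [0.6, -0.7, 0.0]
gripper_width: 0.0127
finger_force: 58.7
```

step_arm:
  commands: "0 0 -0.625 -5.21 -8.68 2.5 1;0 0 -0.625 -5.21 -8.68 2.5 1;0 0 -0.625 -5.21 -8.68 2.5 1;0 0 -0.625 -5.21 -8.68 2.5 1;0 0 -0.625 -5.21 -8.68 2.5 1;0 0 -0.625 -5.21 -8.68 2.5 1;0 0 -0.625 -5.21 -8.68 2.5 1;0 0 -0.625 -5.21 -8.68 2.5 1"

```text
clock: 61.95
ee_pos: [0.4756, -0.0327, 0.1548]
tcp_rot: [-3.129, 0.28, -0.0]
wrist_force: [0.1, -0.4, -0.9]
gripper_width: 0.0131
finger_force: 58.8
```

Run:
```python
from h import *
from plan import *
s=ctrl.read_state(); print(s['clock'],s['ee_pos'],s['gripper_width'])
im=snap('wrist'); wpoly(im,.11,bed)
```

```text
61.95 [ 0.47560298 -0.03266321  0.15477102] 0.013058953096857354
px [[63, 360], [0, 364], [0, 414], [79, 409]]
  bed mm [[-61, 111], [-63, 152], [-102, 163], [-98, 109]]
px [[72, 185], [96, 227], [114, 315], [151, 315], [156, 332], [154, 316], [267, 315], [273, 301], [300, 287], [298, 220], [93, 223]]
  bed mm [[50, 82], [26, 74], [-29, 73], [-29, 51], [-41, 49], [-30, 49], [-29, -20], [-20, -24], [-11, -40], [30, -40], [29, 75]]
```

step_arm:
  commands: "0 0 0 0 0 1.5 1;0 0 0 0 0 3.2 1;0 0 0 0 0 3.9 1;0 0 0 0 0 3.9 1;0 0 0 0 0 3.9 1;0 0 0 0 0 3.9 0.4;0 0 0 0 0 3.9 0.2;0 0 0 0 0 3.9 0.2"

```text
clock: 62.8
ee_pos: [0.4756, -0.0323, 0.1156]
tcp_rot: [-3.129, 0.275, 0.0]
wrist_force: [-0.8, -1.3, 0.1]
gripper_width: 0.0339
finger_force: 0.0
```

step_arm:
  commands: "0 0 0 0 0 -2 0.2;0 0 0 0 0 -5 0.2;0 0 0 0 0 -6.9 0;0 0 0 0 0 -6.9 0"

```text
clock: 63.2
ee_pos: [0.4773, -0.032, 0.1874]
tcp_rot: [-3.128, 0.274, -0.007]
wrist_force: [0.4, -1.3, 0.9]
gripper_width: 0.0431
finger_force: 0.0
```

Run:
```python
from h import *
from plan import *
s=ctrl.read_state(); print(s['clock'],s['ee_pos'])
Rr=bed(0,-.05);L=bed(0,.05); S=(.4091,-.3529);y=1.57-np.pi
plan((*Rr,.185,BA),[[(.45,-.19,.185,-.9)],[(*S,.08,y)],[(*S,.005,y)],[(*S,.17,y)],[(.46,-.17,.185,-.9)],[(.48,.02,.185,-.4)],[(*L,.155,BA)]])
```

```text
63.2 [ 0.4773168  -0.03195083  0.18735728]
wz 0.725  d 0.19 16.00 0.00   -> [ 0.45  -0.19   0.185 -0.9  ]
--
wz 0.672  d 10.22 13.33 10.50   -> [ 0.4091 -0.3529  0.08   -1.5716]
--
wz -0.000  d 0.00 0.00 7.50   -> [ 0.4091 -0.3529  0.005  -1.5716]
--
wz -0.000  d 0.00 0.00 -16.50   -> [ 0.4091 -0.3529  0.17   -1.5716]
--
wz -0.672  d -18.29 -5.08 -1.50   -> [ 0.46  -0.17   0.185 -0.9  ]
--
wz -0.500  d -13.64 -13.38 0.00   -> [ 0.48   0.02   0.185 -0.4  ]
--
wz -0.225  d -0.57 -4.79 3.00   -> [ 0.4934  0.0663  0.155  -0.175 ]
--
```

step_arm:
  commands: "0 0 0.725 0.19 16 0 0;0 0 0.725 0.19 16 0 0;0 0 0.725 0.19 16 0 0;0 0 0.725 0.19 16 0 0;0 0 0.725 0.19 16 0 0;0 0 0.725 0.19 16 0 0"

```text
clock: 63.8
ee_pos: [0.4491, -0.1908, 0.1839]
tcp_rot: [2.826, -1.371, -0.002]
wrist_force: [0.3, 0.2, -0.3]
gripper_width: 0.0424
finger_force: 0.0
```

step_arm:
  commands: "0 0 0.672 10.22 13.33 10.5 0;0 0 0.672 10.22 13.33 10.5 0;0 0 0.672 10.22 13.33 10.5 0;0 0 0.672 10.22 13.33 10.5 0;0 0 0.672 10.22 13.33 10.5 0;0 0 0.672 10.22 13.33 10.5 0;0 0 0.672 10.22 13.33 10.5 0"

```text
clock: 64.5
ee_pos: [0.4091, -0.3527, 0.0796]
tcp_rot: [2.226, -2.217, -0.0]
wrist_force: [0.4, -0.3, 0.3]
gripper_width: 0.0426
finger_force: 0.0
```

step_arm:
  commands: "0 0 0 0 0 4 0;0 0 0 0 0 7.5 0;0 0 0 0 0 7.5 0;0 0 0 0 0 7.5 0.5;0 0 0 0 0 7.5 1;0 0 0 0 0 7.5 1;0 0 0 0 0 7.5 1;0 0 0 0 0 7.5 1"

```text
clock: 65.3
ee_pos: [0.4105, -0.3535, 0.0069]
tcp_rot: [-2.22, 2.22, -0.006]
wrist_force: [0.9, 3.8, 8.5]
gripper_width: 0.013
finger_force: 60.0
```

step_arm:
  commands: "0 0 0 0 0 -3 1;0 0 0 0 0 -7 1;0 0 0 0 0 -11 1;0 0 0 0 0 -15 1;0 0 0 0 0 -16.5 1;0 0 0 0 0 -16.5 1"

```text
clock: 65.9
ee_pos: [0.4105, -0.354, 0.1741]
tcp_rot: [-2.219, 2.22, -0.012]
wrist_force: [0.3, 0.5, -0.6]
gripper_width: 0.013
finger_force: 59.1
```

step_arm:
  commands: "0 0 -0.672 -18.29 -5.08 -1.5 1;0 0 -0.672 -18.29 -5.08 -1.5 1;0 0 -0.672 -18.29 -5.08 -1.5 1;0 0 -0.672 -18.29 -5.08 -1.5 1;0 0 -0.672 -18.29 -5.08 -1.5 1;0 0 -0.672 -18.29 -5.08 -1.5 1;0 0 -0.672 -18.29 -5.08 -1.5 1"

```text
clock: 66.6
ee_pos: [0.4594, -0.1703, 0.1845]
tcp_rot: [2.827, -1.369, -0.001]
wrist_force: [-0.9, 0.3, 0.8]
gripper_width: 0.0131
finger_force: 59.0
```

step_arm:
  commands: "0 0 -0.5 -13.64 -13.38 0 1;0 0 -0.5 -13.64 -13.38 0 1;0 0 -0.5 -13.64 -13.38 0 1;0 0 -0.5 -13.64 -13.38 0 1;0 0 -0.5 -13.64 -13.38 0 1;0 0 -0.5 -13.64 -13.38 0 1"

```text
clock: 67.2
ee_pos: [0.4796, 0.0197, 0.1843]
tcp_rot: [3.078, -0.626, -0.001]
wrist_force: [-1.0, -1.1, -0.1]
gripper_width: 0.0132
finger_force: 59.1
```

step_arm:
  commands: "0 0 -0.225 -0.57 -4.79 3 1;0 0 -0.225 -0.57 -4.79 3 1;0 0 -0.225 -0.57 -4.79 3 1;0 0 -0.225 -0.57 -4.79 3 1;0 0 -0.225 -0.57 -4.79 3 1"

```text
clock: 67.7
ee_pos: [0.4933, 0.0648, 0.1551]
tcp_rot: [-3.129, 0.28, -0.001]
wrist_force: [1.1, 0.3, 0.6]
gripper_width: 0.013
finger_force: 59.1
```

Run:
```python
from h import *
from plan import *
s=ctrl.read_state(); print(s['clock'],s['ee_pos'],s['gripper_width'])
im=snap('wrist'); wpoly(im,.11,bed)
```

```text
67.7 [0.49326425 0.06483491 0.15512202] 0.012984822893461862
px [[164, 360], [23, 366], [18, 374], [36, 418], [69, 417]]
  bed mm [[-61, 146], [-65, 237], [-71, 242], [-106, 239], [-105, 216]]
px [[552, 197], [535, 226], [532, 218], [524, 220], [501, 353], [476, 353], [451, 320], [469, 312], [479, 218], [338, 221], [337, 287], [360, 298], [369, 315], [449, 313], [476, 353], [501, 353], [508, 315], [519, 310], [531, 232]]
  bed mm [[43, -81], [26, -74], [31, -72], [30, -67], [-56, -67], [-56, -51], [-33, -33], [-27, -44], [31, -42], [30, 37], [-11, 37], [-18, 23], [-29, 17], [-28, -31], [-56, -51], [-56, -67], [-30, -68], [-26, -74], [23, -73]]
```

step_arm:
  commands: "0 0 0 0 0 1.5 1;0 0 0 0 0 3.2 1;0 0 0 0 0 3.9 1;0 0 0 0 0 3.9 1;0 0 0 0 0 3.9 1;0 0 0 0 0 3.9 0.4;0 0 0 0 0 3.9 0.2;0 0 0 0 0 3.9 0.2"

```text
clock: 68.55
ee_pos: [0.4929, 0.0659, 0.1155]
tcp_rot: [3.129, -0.275, -0.001]
wrist_force: [-0.3, -0.4, 0.0]
gripper_width: 0.0341
finger_force: 0.0
```

step_arm:
  commands: "0 0 0 0 0 -2 0.2;0 0 0 0 0 -5 0.2;0 0 0 0 0 -7.4 0;0 0 0 0 0 -7.4 -1"

```text
clock: 68.95
ee_pos: [0.4949, 0.0667, 0.1929]
tcp_rot: [-3.127, 0.273, -0.008]
wrist_force: [-0.0, 0.1, -0.2]
gripper_width: 0.0557
finger_force: 0.0
```

Run:
```python
from h import *
from plan import *
s=ctrl.read_state(); print(s['clock'],s['ee_pos'])
im,o=scan(kinds=('tile',))
for r in o['tile']: print(*r)
L=bed(0,.05); ty=BA-np.pi/2; B=BED+.001*np.array([np.cos(ty),np.sin(ty)])
q=(.3674,.3113); y=1.475-np.pi
plan((*L,.19,BA),[[(.44,.18,.19,-.9)],[(*q,.08,y)],[(*q,-.002,y)],[(*q,.185,y)],[(*B,.185,ty)],[(*B,.1255,ty)]])
```

```text
68.95 [0.49491548 0.06671297 0.19286719]
[0.7576 0.1223] 54 19 0.315 [221. 158.]
[0.4894 0.0245] 90 67 1.402 [258.5 268.5]
[ 0.4773 -0.0455] 67 19 2.964 [287.5 274. ]
[0.366  0.2977] 122 57 1.479 [141.5 320. ]
wz 0.725  d -7.24 -10.26 0.00   -> [ 0.44  0.18  0.19 -0.9 ]
--
wz 0.767  d -14.80 -2.47 11.00   -> [ 0.3674  0.3113  0.08   -1.6666]
--
wz -0.000  d 0.00 0.00 8.20   -> [ 0.3674  0.3113 -0.002  -1.6666]
--
wz -0.000  d 0.00 0.00 -18.70   -> [ 0.3674  0.3113  0.185  -1.6666]
--
wz 0.079  d 28.26 -14.48 0.00   -> [ 0.4845  0.0161  0.185  -1.7458]
--
wz -0.000  d 0.00 0.00 5.95   -> [ 0.4845  0.0161  0.1255 -1.7458]
--
```

step_arm:
  commands: "0 0 0.725 -7.24 -10.26 0 -1;0 0 0.725 -7.24 -10.26 0 -1;0 0 0.725 -7.24 -10.26 0 -1;0 0 0.725 -7.24 -10.26 0 -1;0 0 0.725 -7.24 -10.26 0 -1;0 0 0.725 -7.24 -10.26 0 -1"

```text
clock: 69.6
ee_pos: [0.4389, 0.1798, 0.1885]
tcp_rot: [2.824, -1.372, -0.001]
wrist_force: [-1.3, 0.6, -0.2]
gripper_width: 0.0854
finger_force: 0.0
```

step_arm:
  commands: "0 0 0.767 -14.8 -2.47 5 -1;0 0 0.767 -14.8 -2.47 5 -1;0 0 0.767 -14.8 -2.47 5 -1;0 0 0.767 -14.8 -2.47 8 -1;0 0 0.767 -14.8 -2.47 11 -1;0 0 0.767 -14.8 -2.47 11 -1;0 0 0.767 -14.8 -2.47 11 -1;0 0 0.767 -14.8 -2.47 11 -1"

```text
clock: 70.4
ee_pos: [0.367, 0.3108, 0.0793]
tcp_rot: [2.114, -2.323, 0.0]
wrist_force: [0.5, 0.6, 0.9]
gripper_width: 0.0852
finger_force: 0.0
```

Run:
```python
from h import *
from plan import *
im=wcheck(.01,bed)
q=np.array([.3674,.3113]);a=1.475;u=np.array([np.cos(a),np.sin(a)]);v=np.array([-u[1],u[0]])
print(proj(im,[[*(q+s*.075*u+t*.03*v),.01] for s,t in[(-1,-1),(-1,1),(1,1),(1,-1)]]).round(0).tolist())
wpoly(im,.01,bed)
```

```text
white: bed-frame centre [-168.4  271. ] LxW 147.5 58.5 ang 1.477 [271 145  98 215]
70.4 [0.367  0.3108 0.0793] 0.08524953949543525
[[266.0, 139.0], [368.0, 140.0], [359.0, 358.0], [275.0, 358.0]]
px [[271, 145], [279, 358], [359, 358], [368, 147]]
  bed mm [[-134, 200], [-146, 346], [-203, 341], [-191, 196]]
```

step_arm:
  commands: "0 0 0 0 0 4 -1;0 0 0 0 0 7.5 -1;0 0 0 0 0 8.2 -1;0 0 0 0 0 8.2 -1;0 0 0 0 0 8.2 -0.2;0 0 0 0 0 8.2 1;0 0 0 0 0 8.2 1;0 0 0 0 0 8.2 1"

```text
clock: 71.25
ee_pos: [0.3678, 0.3121, -0.0002]
tcp_rot: [-2.111, 2.322, 0.001]
wrist_force: [-1.6, -2.0, 10.2]
gripper_width: 0.0582
finger_force: 62.2
```

step_arm:
  commands: "0 0 0 0 0 -0.5 1;0 0 0 0 0 -3 1;0 0 0 0 0 -6.5 1;0 0 0 0 0 -10 1;0 0 0 0 0 -13.5 1;0 0 0 0 0 -16.5 1;0 0 0 0 0 -18.7 1;0 0 0 0 0 -18.7 1"

```text
clock: 72.05
ee_pos: [0.3681, 0.3125, 0.189]
tcp_rot: [-2.108, 2.319, 0.003]
wrist_force: [0.1, 0.3, -1.0]
gripper_width: 0.0579
finger_force: 64.9
```

step_arm:
  commands: "0 0 0.01 3.5 -1.8 0 1;0 0 0.02 7 -3.6 0 1;0 0 0.03 10.5 -5.4 0 1;0 0 0.045 14 -7.2 0 1;0 0 0.06 17.5 -9 0 1;0 0 0.079 21 -10.8 0 1;0 0 0.079 24.5 -12.6 0 1;0 0 0.079 28.26 -14.48 0 1"

```text
clock: 72.85
ee_pos: [0.484, 0.0143, 0.1847]
tcp_rot: [-2.019, 2.406, 0.0]
wrist_force: [1.1, 1.2, -1.3]
gripper_width: 0.0578
finger_force: 64.9
```

step_arm:
  commands: "0 0 0 0 0 0 1;0 0 0 0 0 2 1;0 0 0 0 0 4 1;0 0 0 0 0 5 1;0 0 0 0 0 5.4 1;0 0 0 0 0 5.4 1"

```text
clock: 73.45
ee_pos: [0.4839, 0.016, 0.1305]
tcp_rot: [2.019, -2.406, -0.0]
wrist_force: [0.2, 0.4, -1.4]
gripper_width: 0.0577
finger_force: 64.9
```

Run:
```python
from h import *
held()
```

```text
73.45 [0.4839 0.016  0.1305] [ 0.2  0.4 -1.4] w 0.0577 rows [143, 143, 142] cols [(242, 395), (247, 391)]
```

step_arm:
  commands: "0 0 0 0 0 0.3 1;0 0 0 0 0 0.55 1;0 0 0 0 0 0.55 1;0 0 0 0 0 0.55 1;0 0 0 0 0 0.55 -0.6;0 0 0 0 0 0.55 -1;0 0 0 0 0 0.55 -1;0 0 0 0 0 0.55 -1"

```text
clock: 74.3
ee_pos: [0.4842, 0.0159, 0.1253]
tcp_rot: [-2.019, 2.407, -0.0]
wrist_force: [-0.7, 0.2, 0.3]
gripper_width: 0.0854
finger_force: 0.0
```

step_arm:
  commands: "0 0 0 0 0 -1 -1;0 0 0 0 0 -4 -1;0 0 0 0 0 -8 -1;0 0 0 0 0 -10 -1;0 0 0 0 0 -10 -1"

```text
clock: 74.8
ee_pos: [0.486, 0.0163, 0.2293]
tcp_rot: [-2.015, 2.402, -0.004]
wrist_force: [-0.3, 0.5, 0.1]
gripper_width: 0.0855
finger_force: 0.0
```

Run:
```python
from h import *
from plan import *
s=ctrl.read_state(); print(s['clock'],s['ee_pos'],s['joint_pos'].round(2))
im=snap('wrist'); wpoly(im,.135,bed,4000)
P=bed(.145,.075);AX=bed(.07,0);print('post',P,'axis',AX, np.hypot(*(P-AX)),np.arctan2(*(P-AX)[::-1]))
# post in the top picture, seen as bright grey cap
t=snap('top','t9.png'); q=proj(t,[[*P,.105],[*P,.05],[*AX,.05]]).round(1); print(q)
g=cv2.imread('pics/t9.png')[int(q[0,1])-30:int(q[0,1])+30,int(q[0,0])-30:int(q[0,0])+30]
sc=snap('scene','s9.png'); q2=proj(sc,[[*P,.105],[*P,.05]]).round(1); print(q2)
g2=cv2.imread('pics/s9.png')[185:300,300:440]
cv2.circle(g,(30,30),2,(0,0,255),1)
for u in q2: cv2.circle(g2,(int(u[0])-300,int(u[1])-185),2,(0,0,255),1)
cv2.imwrite('pics/p1.png',np.hstack([cv2.resize(g,(330,400),interpolation=2),cv2.resize(g2,(470,400),interpolation=2)]))
```

```text
74.8 [0.48597028 0.01627985 0.22931924] [ 0.44  0.04 -0.4   0.   -1.12 -0.61]
px [[365, 141], [278, 142], [283, 335], [357, 336], [359, 310], [381, 306], [381, 290], [379, 308], [360, 307]]
  bed mm [[-30, -74], [28, -73], [29, 72], [-29, 73], [-30, 50], [-46, 47], [-46, 33], [-45, 48], [-30, 47]]
post [0.64054346 0.06570881] axis [0.55363086 0.00491243] 0.10606601717798204 0.610398163397449
[[237.4 198.1]
 [240.5 202.4]
 [265.5 239.5]]
[[399.  246.3]
 [396.6 259.6]]
```

View pics/p1.png

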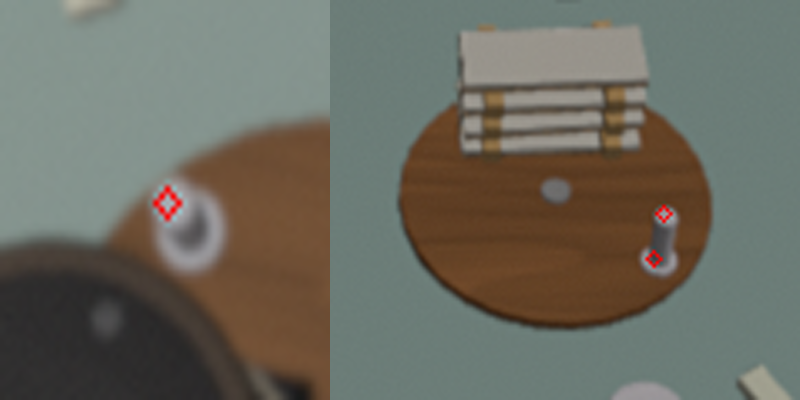

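The stack stands complete and square: three loose tiles on six sticks over the fixed tile (scene view about (555,90)). The post marks fall on the post's cap and foot ((665,213), (655,260)). Now I plan the turn, with fingers loosely around the post following the arc.

Run:
```python
from plan import *
ty=BA-np.pi/2; B=BED+.001*np.array([np.cos(ty),np.sin(ty)])
P=bed(.145,.075);AX=bed(.07,0);r=.10607;a0=.6104
def arc(t,z=.068): return (AX[0]+r*np.cos(a0-t),AX[1]+r*np.sin(a0-t),z,a0-t)
plan((*B,.2255,ty),[[(.55,.03,.23,-.8)],[(*P,.2,.1)],[(*P,.15,a0)],[(*P,.068,a0)],
 [arc(t) for t in (.03,.1,.19,.29,.39,.49,.59,.69)],[arc(t) for t in (.8,.92,1.04,1.16,1.28,1.39,1.48,1.54)],[arc(1.571)],[arc(1.571,.17)]])
```

```text
wz -0.946  d -2.51 -6.21 -0.45   -> [ 0.55  0.03  0.23 -0.8 ]
--
wz -0.900  d 3.75 -8.98 3.00   -> [0.6405 0.0657 0.2    0.1   ]
--
wz -0.510  d 0.00 0.00 5.00   -> [0.6405 0.0657 0.15   0.6104]
--
wz -0.000  d 0.00 0.00 8.20   -> [0.6405 0.0657 0.068  0.6104]
--
wz 0.030  d -0.00 0.32 0.00   -> [0.6423 0.0631 0.068  0.5804]
wz 0.100  d -0.05 1.06 0.00   -> [0.6462 0.0567 0.068  0.5104]
wz 0.190  d -0.19 2.00 0.00   -> [0.6505 0.0482 0.068  0.4204]
wz 0.290  d -0.44 3.03 0.00   -> [0.6543 0.0383 0.068  0.3204]
wz 0.390  d -0.80 4.03 0.00   -> [0.6571 0.0281 0.068  0.2204]
wz 0.490  d -1.25 4.99 0.00   -> [0.6589 0.0177 0.068  0.1204]
wz 0.590  d -1.79 5.90 0.00   -> [0.6597 0.0071 0.068  0.0204]
wz 0.690  d -2.43 6.75 0.00   -> [ 0.6594 -0.0035  0.068  -0.0796]
--
wz 0.110  d -0.06 1.16 0.00   -> [ 0.6578 -0.0151  0.068  -0.1896]
wz 0.230  d -0.28 2.42 0.00   -> [ 0.6547 -0.0274  0.068  -0.3096]
wz 0.350  d -0.64 3.64 0.00   -> [ 0.6501 -0.0393  0.068  -0.4296]
wz 0.470  d -1.15 4.80 0.00   -> [ 0.6441 -0.0505  0.068  -0.5496]
wz 0.590  d -1.79 5.90 0.00   -> [ 0.6368 -0.0609  0.068  -0.6696]
wz 0.700  d -2.49 6.83 0.00   -> [ 0.6291 -0.0697  0.068  -0.7796]
wz 0.790  d -3.14 7.53 0.00   -> [ 0.6221 -0.0761  0.068  -0.8696]
wz 0.850  d -3.61 7.97 0.00   -> [ 0.6171 -0.0801  0.068  -0.9296]
--
wz 0.031  d -0.01 0.33 0.00   -> [ 0.6144 -0.082   0.068  -0.9606]
--
wz -0.000  d 0.00 0.00 -10.20   -> [ 0.6144 -0.082   0.17   -0.9606]
--
```

step_arm:
  commands: "0 0 -0.946 -2.51 -6.21 -0.45 0;0 0 -0.946 -2.51 -6.21 -0.45 0;0 0 -0.946 -2.51 -6.21 -0.45 0;0 0 -0.946 -2.51 -6.21 -0.45 0;0 0 -0.946 -2.51 -6.21 -0.45 0;0 0 -0.946 -2.51 -6.21 -0.45 0;0 0 -0.946 -2.51 -6.21 -0.45 0;0 0 -0.946 -2.51 -6.21 -0.45 0"

```text
clock: 75.75
ee_pos: [0.549, 0.0295, 0.2284]
tcp_rot: [2.893, -1.222, -0.003]
wrist_force: [0.1, -0.0, 0.5]
gripper_width: 0.0427
finger_force: 0.0
```

step_arm:
  commands: "0 0 -0.9 3.75 -8.98 3 0;0 0 -0.9 3.75 -8.98 3 0;0 0 -0.9 3.75 -8.98 3 0;0 0 -0.9 3.75 -8.98 3 0;0 0 -0.9 3.75 -8.98 3 0;0 0 -0.9 3.75 -8.98 3 0;0 0 -0.9 3.75 -8.98 3 0;0 0 -0.9 3.75 -8.98 3 0"

```text
clock: 76.55
ee_pos: [0.6399, 0.0653, 0.199]
tcp_rot: [3.138, 0.149, -0.002]
wrist_force: [0.4, -0.3, -0.3]
gripper_width: 0.0431
finger_force: 0.0
```

step_arm:
  commands: "0 0 -0.51 0 0 5 0;0 0 -0.51 0 0 5 0;0 0 -0.51 0 0 5 0;0 0 -0.51 0 0 5 0;0 0 -0.51 0 0 5 0;0 0 -0.51 0 0 5 0"

```text
clock: 77.15
ee_pos: [0.6401, 0.0654, 0.1496]
tcp_rot: [-2.999, -0.937, 0.0]
wrist_force: [1.0, 0.0, 0.9]
gripper_width: 0.043
finger_force: 0.0
```

Run:
```python
from h import *
from plan import *
s=ctrl.read_state(); print(s['clock'],s['ee_pos'],s['tcp_rot'],s['wrist_force'])
im=snap('wrist','w12.png'); P=bed(.145,.075)
print('predicted post top,foot',proj(im,[[*P,.105],[*P,.05]]).round(0).tolist())
for d in search_frame(im,'post'): print(d)
g=cv2.cvtColor(im['pixels'],cv2.COLOR_RGB2GRAY); 
for r in (230,250,270,290,310): print(r,g[r,230:410:6])
```

```text
77.15 [0.64010574 0.06538144 0.14958694] [-2.99866341e+00 -9.36746033e-01  1.13220454e-04] [1.00058112 0.03561154 0.92830444]
predicted post top,foot [[318.0, 269.0], [318.0, 242.0]]
{'box': [163.8, 209.6, 310.4, 223.7], 'confidence': 0.75}
230 [147  97  81  87  85  88  86  88  82  76  74  82  84 182 188 182 183 104
  83  80  81  81  76  79  80  80  77  77  57 145]
250 [ 79  83  80  82  79  85  87  84  85  86  85  82 180 133 130 114  87 176
  85  85  84  85  81  80  83  78  79  82  81  80]
270 [ 78  78  79  75  77  80  77  78  83  86  85  82  86 185 183 181 180 129
  80  81  81  84  83  83  86  84  81  85  83  82]
290 [81 76 68 74 81 87 40 76 76 77 74 83 86 85 81 80 82 78 76 81 73 74 82 35
 86 87 82 83 83 82]
310 [79 24 24 90 90 20 15 59 75 76 75 75 75 73 80 81 85 81 77 79 78 74 79 21
 20 90 90 38 23 40]
```

The post is centred between the fingers (cap at columns 305–333, predicted 318). Descending and turning.

step_arm:
  commands: "0 0 0 0 0 3 0;0 0 0 0 0 6 0;0 0 0 0 0 8.2 0;0 0 0 0 0 8.2 0.3;0 0 0 0 0 8.2 0.45;0 0 0 0 0 8.2 0.45"

```text
clock: 77.85
ee_pos: [0.6412, 0.0657, 0.0693]
tcp_rot: [2.996, 0.943, 0.004]
wrist_force: [0.9, -0.6, 0.1]
gripper_width: 0.0237
finger_force: 0.0
```

step_arm:
  commands: "0 0 0.03 0 0.32 0 0.45;0 0 0.1 -0.05 1.06 0 0.45;0 0 0.19 -0.19 2 0 0.45;0 0 0.29 -0.44 3.03 0 0.45;0 0 0.39 -0.8 4.03 0 0.45;0 0 0.49 -1.25 4.99 0 0.45;0 0 0.59 -1.79 5.9 0 0.45;0 0 0.69 -2.43 6.75 0 0.45"

```text
clock: 78.65
ee_pos: [0.6596, -0.0038, 0.0689]
tcp_rot: [-3.138, 0.134, -0.003]
wrist_force: [-1.0, 2.3, -0.1]
gripper_width: 0.0236
finger_force: 1.0
```

step_arm:
  commands: "0 0 0.11 -0.06 1.16 0 0.45;0 0 0.23 -0.28 2.42 0 0.45;0 0 0.35 -0.64 3.64 0 0.45;0 0 0.47 -1.15 4.8 0 0.45;0 0 0.59 -1.79 5.9 0 0.45;0 0 0.7 -2.49 6.83 0 0.45;0 0 0.79 -3.14 7.53 0 0.45;0 0 0.85 -3.61 7.97 0 0.45"

```text
clock: 79.45
ee_pos: [0.6167, -0.0811, 0.0688]
tcp_rot: [-2.803, 1.416, -0.002]
wrist_force: [0.0, 0.1, -0.8]
gripper_width: 0.0237
finger_force: 0.0
```

step_arm:
  commands: "0 0 0.031 -0.01 0.33 0 0.45;0 0 0.031 -0.01 0.33 0 0.45;0 0 0.031 -0.01 0.33 0 0.45;0 0 0.031 -0.01 0.33 0 0.3;0 0 0.031 -0.01 0.33 0 0;0 0 0.031 -0.01 0.33 0 0;0 0 0.031 -0.01 0.33 0 0"

```text
clock: 80.15
ee_pos: [0.6139, -0.0822, 0.0675]
tcp_rot: [2.786, -1.451, -0.0]
wrist_force: [0.8, 0.6, -0.7]
gripper_width: 0.0424
finger_force: 0.0
```

Run:
```python
from h import *
s=ctrl.read_state(); print(s['clock'],s['ee_pos'],s['wrist_force'],s['gripper_width'])
im=snap('wrist','w13.png'); AX=np.array([.55363,.00491]); a=.6104-1.5708
P=AX+.10607*np.array([np.cos(a),np.sin(a)]); print(P,proj(im,[[*P,.105]]))
g=cv2.cvtColor(im['pixels'],cv2.COLOR_RGB2GRAY)
for r in (280,300,320,340,360): print(r,g[r,230:410:6])
```

```text
80.15 [ 0.61393392 -0.08220772  0.06752415] [ 0.75264094  0.58191099 -0.68612944] 0.042363421376764535
[ 0.6144285  -0.08200598] [[314.64443847 355.86857157]]
280 [ 88  88  91  89  89  88  84  79  76  74  80 189 187 190  73  75 167 195
 193  88  87  85  81  83  86  85  82  82  84  84]
300 [ 81  91  75  61  55  54  20  82  88  84 112 187  87  73  73  73  73  73
 188 178  88  87  85  27  26  56  55  59  83  79]
320 [18 18 52 54 47 19 20 47 84 88 87 88 76 73 73 73 73 75 79 85 82 87 86 22
 21 18 53 54 18 18]
340 [ 26  16  16  97  36  17  18  88  89  89  87  93 165 187 187 186 182 163
  76  77  73  81  84  24  21  24  94  17  16  25]
360 [ 15  14  15  16  34  16  76  79  76  78  86 190 191 190 191 191 189 186
 181  80  79  84  80  72  21  32  20  16  15  15]
```

The post rests centred between the opened fingers. Retracting upwards and moving away.

step_arm:
  commands: "0 0 0 0 0 0 0;0 0 0 0 0 -3 0;0 0 0 0 0 -6 0;0 0 0 0 0 -9 0;0 0 0 0 0 -13 0;0 0 0 0 0 -13 0"

```text
clock: 80.8
ee_pos: [0.6169, -0.0825, 0.2039]
tcp_rot: [-2.783, 1.449, -0.013]
wrist_force: [0.4, -0.3, -0.9]
gripper_width: 0.0428
finger_force: 0.0
```

step_arm:
  commands: "0 0 0 6 16 0 0;0 0 0 6 16 0 0;0 0 0 6 16 0 0;0 0 0 6 16 0 0;0 0 0 6 16 0 0;0 0 0 6 16 0 0"

```text
clock: 81.4
ee_pos: [0.517, -0.2236, 0.1978]
tcp_rot: [-2.785, 1.454, -0.001]
wrist_force: [0.2, -0.2, -0.6]
gripper_width: 0.0428
finger_force: 0.0
```

Run:
```python
from h import *
s=ctrl.read_state(); print(s['clock'],s['ee_pos'])
t=snap('top','t10.png'); im,o=scan(t,('tile',))
for r in o['tile']: print(*r)
AX=np.array([.55363,.00491]); BA=-.175-np.pi/2; c=AX-.07*np.array([np.cos(BA),np.sin(BA)]); print('expected tile',c,'long angle',(BA+np.pi/2)%np.pi)
m=[r for r in o['tile'] if np.hypot(*(r[0]-c))<.05]
hsv=None
for r in m:
    pix=r[4]; print('top tile at z .135:',world(t,[pix],.135))
sc=snap('scene','s10.png'); a=cv2.imread('pics/t10.png')[130:330,150:350]; b=cv2.imread('pics/s10.png')[170:310,290:470]
cv2.imwrite('pics/fin.png',np.hstack([cv2.resize(a,(400,400),interpolation=2),cv2.resize(b,(400,400),interpolation=2)]))
```

```text
81.4 [ 0.51698462 -0.22357096  0.19777479]
[0.7579 0.1226] 55 19 0.321 [221.5 158. ]
[ 0.5934 -0.0817] 61 15 0.015 [303.5 226. ]
expected tile [0.56581757 0.07384086] long angle 2.9665926535897933
```

View pics/fin.png

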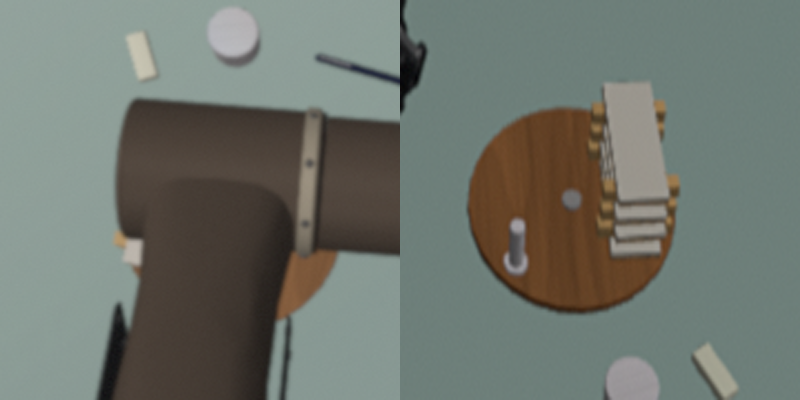

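The scene view shows the stack whole and square after the quarter turn (right panel about (635,170)), with the post at (516,245). The eraser, tin and pen are where they were. Handing in.

```bash
python3 -c "
from station import close_job
print(close_job())"
```

```text
the job is handed in; nothing more can be done
None
```

The airing stack is complete with all three loose tiles on six sticks, the turntable was turned one click clockwise with the stack still whole and square, and the job is handed in; the first tile got knocked off its sticks mid-run, so I reset its left stick and re-laid it.

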